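Return the lockout padlocks to their rows and put the mist line back in service

TASK

The courtyard mist line goes back into service. First lay every padlock from the bamboo tray flat on the shelf in the row of its own colour, squarely on one outline each with the shackle to the back as drawn, filling each row from the end next to the regulator cabinet without skipping an outline. Only when all are in, draw the blue lock back off the regulator knob, turn the knob clockwise half a turn from red to the green mark, and slide the lock fully home again; leave the keys, tag and tape alone.

Things in the scene. Friction and masses are not known exactly. Their poses are not given: they have to be found in the camera images.
- yellow_a: Yellow plastic padlock, 80 x 40 x 28 mm, about 0.1 kg; may be absent. Origin: centre of this block; x: to the shackle's crown. Its plastic body is 48 mm long (x = -40 to +8), the shackle (x = +8 to +40) is a 6 mm bar at mid thickness, 11 to 17 mm above what it lies on: grip the body lengthwise, tips above the shackle. Both faces alike. Starts in the tray, shackle roughly away from the robot.
- yellow_b: Yellow plastic padlock, 80 x 40 x 28 mm, about 0.1 kg; may be absent. Origin: centre of this block; x: to the shackle's crown. Its plastic body is 48 mm long (x = -40 to +8), the shackle (x = +8 to +40) is a 6 mm bar at mid thickness, 11 to 17 mm above what it lies on: grip the body lengthwise, tips above the shackle. Both faces alike. Starts in the tray, shackle roughly away from the robot.
- yellow_c: Yellow plastic padlock, 80 x 40 x 28 mm, about 0.1 kg; may be absent. Origin: centre of this block; x: to the shackle's crown. Its plastic body is 48 mm long (x = -40 to +8), the shackle (x = +8 to +40) is a 6 mm bar at mid thickness, 11 to 17 mm above what it lies on: grip the body lengthwise, tips above the shackle. Both faces alike. Starts in the tray, shackle roughly away from the robot.
- red_a: Red plastic padlock, 80 x 40 x 28 mm, about 0.1 kg; may be absent. Origin: centre of this block; x: to the shackle's crown. Its plastic body is 48 mm long (x = -40 to +8), the shackle (x = +8 to +40) is a 6 mm bar at mid thickness, 11 to 17 mm above what it lies on: grip the body lengthwise, tips above the shackle. Both faces alike. Starts in the tray, shackle roughly away from the robot.
- red_b: Red plastic padlock, 80 x 40 x 28 mm, about 0.1 kg; may be absent. Origin: centre of this block; x: to the shackle's crown. Its plastic body is 48 mm long (x = -40 to +8), the shackle (x = +8 to +40) is a 6 mm bar at mid thickness, 11 to 17 mm above what it lies on: grip the body lengthwise, tips above the shackle. Both faces alike. Starts in the tray, shackle roughly away from the robot.
- red_c: Red plastic padlock, 80 x 40 x 28 mm, about 0.1 kg; may be absent. Origin: centre of this block; x: to the shackle's crown. Its plastic body is 48 mm long (x = -40 to +8), the shackle (x = +8 to +40) is a 6 mm bar at mid thickness, 11 to 17 mm above what it lies on: grip the body lengthwise, tips above the shackle. Both faces alike. Starts in the tray, shackle roughly away from the robot.
- mat_yellow: Yellow shadow mat fixed on the grey shelf, 94 (x) x 178 (y) x 3 mm, with one row of three dark padlock outlines along y, 54 mm apart, shackles drawn to +x. Origin: centre of its underside, 68 mm above the bench. x: to the shelf's back, away from the robot; y: along the row, away from the cabinet. Either mat may be the back one; their centres are 112 mm apart.
- yellow_1 (a point): Centre of the 80 x 40 mm padlock outline no. 1 of the yellow row, on the mat's top face; no. 1 is the end next to the regulator cabinet. A padlock laid right has its origin 14 mm above it, its x along the mat's x.
- yellow_2 (a point): Centre of the 80 x 40 mm padlock outline no. 2 of the yellow row, on the mat's top face. A padlock laid right has its origin 14 mm above it, its x along the mat's x.
- yellow_3 (a point): Centre of the 80 x 40 mm padlock outline no. 3 of the yellow row, on the mat's top face. A padlock laid right has its origin 14 mm above it, its x along the mat's x.
- yellow_back (a point): Middle of the back edge (+x) of the yellow mat, on its top face: the side the shackles point to. The grey shelf under the mats is 260 (x) x 220 (y) mm, with a lip 3 mm thick and 8 mm high round its edge, up to 76 mm above the bench.
- mat_red: Red shadow mat fixed on the grey shelf, 94 (x) x 178 (y) x 3 mm, with one row of three dark padlock outlines along y, 54 mm apart, shackles drawn to +x. Origin: centre of its underside, 68 mm above the bench. x: to the shelf's back, away from the robot; y: along the row, away from the cabinet. Either mat may be the back one; their centres are 112 mm apart.
- red_1 (a point): Centre of the 80 x 40 mm padlock outline no. 1 of the red row, on the mat's top face; no. 1 is the end next to the regulator cabinet. A padlock laid right has its origin 14 mm above it, its x along the mat's x.
- red_2 (a point): Centre of the 80 x 40 mm padlock outline no. 2 of the red row, on the mat's top face. A padlock laid right has its origin 14 mm above it, its x along the mat's x.
- red_3 (a point): Centre of the 80 x 40 mm padlock outline no. 3 of the red row, on the mat's top face. A padlock laid right has its origin 14 mm above it, its x along the mat's x.
- red_back (a point): Middle of the back edge (+x) of the red mat, on its top face: the side the shackles point to. The grey shelf under the mats is 260 (x) x 220 (y) mm, with a lip 3 mm thick and 8 mm high round its edge, up to 76 mm above the bench.
- tray: Fixed bamboo tray on the bench, 336 (x) x 232 (y) mm outside, floor 8 mm thick, rim 8 mm thick and 18 mm high. Origin: centre of its underside on the bench. The padlocks start in it.
- cabinet: Fixed grey steel regulator cabinet, 220 (x) x 200 (y) x 80 mm high; knob, lock and a 13 mm high gauge on its flat top. Origin: centre of its underside on the bench; x points away from the robot at yaw 0. The knob's upright axis is at x = -70 mm, y = 0. The lock slides along -x between two guides 14 mm high at y = -31 and +31 mm. Pipes leave its -y side, 35 mm above the bench.
- regulator (a joint): Black regulator knob, 0 to 3.5 rad, growing clockwise from above, friction 0.05 N m, stays put. Skirt 52 mm across, 10 high; on it a bar 50 long, 14 wide, up to 36 mm above the cabinet top. White pointer along the bar, at angle -value from cabinet x (counterclockwise positive). About 0 (start): at the red shut line (cabinet +x); 3.14: at the broad green mark on the dial's robot side (cabinet -x).
- lock_tab (a point): Middle of the top of the blue sliding lock's upright tab, 52 mm above the cabinet top; moves with the lock. Tab: 20 mm (cabinet x) by 12 (y), standing 31 mm proud of a bridge 40 (x) x 50 (y) mm whose top is 21 mm above the cabinet top. Grip it across y and slide it along cabinet x.
- lock (a joint): Travel of the blue sliding lock, 0 to 0.070 m, along the cabinet's -x (towards the robot), stops at both ends. About 0.070 (start): fully home, its two prongs (13 to 21 mm above the cabinet top) on either side of the knob's bar; the knob must not be turned so. 0: drawn fully back, prong tips 57 mm from the knob's axis. About 2 N of friction, stays put.
- keys: Loose bystander: two aluminium spare keys (70 mm) on a 38 mm steel ring, origin at the ring's centre on the bench.
- tag: Loose bystander: orange silicone tag, 75 x 45 x 6 mm, origin at the centre of its underside.
- tape: Loose bystander: white roll of thread tape, 60 mm across, 14 high, origin at the centre of its underside.
Not all that is in view belongs to the job. What is shaped like the yellow_a but black or purple is not meant.

How it is judged (in metres and radians):
On the way, in this order (a step that is already met when the one before it is completed fails the run):
1. every padlock lies in its colour's row, no outline skipped ((horizontal distance between yellow_a and yellow_1 below 0.012 m or horizontal distance between yellow_a and yellow_2 below 0.012 m or horizontal distance between yellow_a and yellow_3 below 0.012 m) and angle between the x axis of each of yellow_a, yellow_b, yellow_c and the x axis of mat_yellow, either way round below 0.2 rad and x of yellow_back in the frame of yellow_a above 0.015 m and z of yellow_a in the frame of mat_yellow between 0.014 and 0.021 m and (horizontal distance between yellow_b and yellow_1 below 0.012 m or horizontal distance between yellow_b and yellow_2 below 0.012 m or horizontal distance between yellow_b and yellow_3 below 0.012 m) and x of yellow_back in the frame of yellow_b above 0.015 m and z of yellow_b in the frame of mat_yellow between 0.014 and 0.021 m and (horizontal distance between yellow_c and yellow_1 below 0.012 m or horizontal distance between yellow_c and yellow_2 below 0.012 m or horizontal distance between yellow_c and yellow_3 below 0.012 m) and x of yellow_back in the frame of yellow_c above 0.015 m and z of yellow_c in the frame of mat_yellow between 0.014 and 0.021 m and (not (horizontal distance between any of yellow_a, yellow_b, yellow_c and yellow_2 below 0.012 m) or horizontal distance between any of yellow_a, yellow_b, yellow_c and yellow_1 below 0.012 m) and (not (horizontal distance between any of yellow_a, yellow_b, yellow_c and yellow_3 below 0.012 m) or horizontal distance between any of yellow_a, yellow_b, yellow_c and yellow_2 below 0.012 m) and (horizontal distance between red_a and red_1 below 0.012 m or horizontal distance between red_a and red_2 below 0.012 m or horizontal distance between red_a and red_3 below 0.012 m) and angle between the x axis of each of red_a, red_b, red_c and the x axis of mat_red, either way round below 0.2 rad and x of red_back in the frame of red_a above 0.015 m and z of red_a in the frame of mat_red between 0.014 and 0.021 m and (horizontal distance between red_b and red_1 below 0.012 m or horizontal distance between red_b and red_2 below 0.012 m or horizontal distance between red_b and red_3 below 0.012 m) and x of red_back in the frame of red_b above 0.015 m and z of red_b in the frame of mat_red between 0.014 and 0.021 m and (horizontal distance between red_c and red_1 below 0.012 m or horizontal distance between red_c and red_2 below 0.012 m or horizontal distance between red_c and red_3 below 0.012 m) and x of red_back in the frame of red_c above 0.015 m and z of red_c in the frame of mat_red between 0.014 and 0.021 m and (not (horizontal distance between any of red_a, red_b, red_c and red_2 below 0.012 m) or horizontal distance between any of red_a, red_b, red_c and red_1 below 0.012 m) and (not (horizontal distance between any of red_a, red_b, red_c and red_3 below 0.012 m) or horizontal distance between any of red_a, red_b, red_c and red_2 below 0.012 m)), for 0.2 s.
2. lock drawn back off the knob (value of joint lock below 0.03 m), for 0.2 s.
3. regulator knob at the green mark, lock still drawn back (value of joint regulator between 3.0216 and 3.2616 rad and value of joint lock below 0.03 m), for 0.2 s.
4. lock slid fully home over the knob (value of joint regulator between 3.0216 and 3.2616 rad and value of joint lock above 0.065 m), for 0.2 s.
At the end, for the whole second after the job is handed in: Every padlock lies flat and still on its colour's mat, centred within 12 mm of an outline, within 0.2 rad of square, shackle to the back, outlines filled from no. 1 with none skipped; knob within 0.12 rad of the green mark (3.14); lock at least 65 of 70 mm home (all of step 1 and all of step 4 and linear speed of each of yellow_a, yellow_b, yellow_c, red_a, red_b, red_c below 0.02 m/s); the robot touches nothing.
It fails at once if the keys pushed aside by more than 30 mm (distance of keys from where it was at the start of the episode above 0.03 m).
It fails at once if the tag pushed aside by more than 30 mm (distance of tag from where it was at the start of the episode above 0.03 m).
It fails at once if the tape pushed aside by more than 30 mm (distance of tape from where it was at the start of the episode above 0.03 m).
It fails at once if the knob turned off both marks while the lock is over it (value of joint lock above 0.045 m and value of joint regulator between 0.3 and 2.8416 rad).
Of yellow_a, yellow_b, yellow_c, red_a, red_b, red_c only 4 to 6 are there at a start; the rules pass over those that are not, and their reading is None.
At some moment in a run one of yellow_a, yellow_b, yellow_c, red_a, red_b, red_c may be knocked a few centimetres aside while the robot is not near it.
Once in a run the grip may slacken for a moment while it holds something.
It also fails if it takes over 208 s, if anything falls off the work surface, if the arm or the gripper's body presses on something with over 40 N, if the wrist force passes 120 N, or if a joint passes its speed limit or range.

ROBOT

A 6-joint arm with a two-finger parallel gripper is mounted at the origin on the work surface. World frame = base frame: x ahead of the robot, y to its left, z up, the work surface at z = 0. Lengths are in m, angles in degrees, forces in N, time in s.
With the tool pointing down it reaches from about 0.25 to 0.8 m from the base axis. Payload 3.9 kg.
Tool frame: the origin (TCP) lies between the finger pads; the fingertips stand 8 mm ahead of it and the grasp point (between the pads) lies 11 mm behind it; z points along the fingers, y is the line along which they close (so a half turn about z gives the same grasp; the last joint's range is limited). The gripper opens to 85 mm and grips with 20 to 120 N. Pads are 22 mm wide; open, the fingers measure 114 mm over their backs; the gripper's body (76 mm by 85 mm) begins 54 mm behind the grasp point. The pads swing forward as they close: fully open they stand 13 mm farther back than shut.
Start: joints at [-70.245, 14.897, -7.913, 67.191, 0, 90], TCP at [0.177, -0.494, 0.209] pointing down, gripper open.
Joint ranges: [-159.42, 159.42], [-47.68, 98.78], [-73.54, 78.23], [-108.79, 121.32], [-90, 84.71], [-180, 180]. Speed limits (degrees/s): [147.25, 147.25, 180, 180, 180, 180].

INTERFACE

Orientations are given as a 3x3 rotation matrix whose columns are the frame's x, y, z axes.
In Python, from station import arm gives the robot as it stands.
- The arm moves only by the tool jog_arm, never from a script. Its argument "increments" is a list of rows, each a list of 7 numbers: the turn, a rotation vector about the tool's x, y, z scaled (see below), then the shift along the tool's x, y, z scaled (see below), then the closure, from -1 (fully open) to 1 (shut). A call has 1 to 8 rows; each row shifts and turns the commanded pose from where the row before left it, along the tool's axes as they then stand; what a row does not reach is not made up. The controller multiplies each number of a shift by 10 cm and each number of a turn by 6 degrees. A row lasts 1/10 s, in which the tool goes at most 50 mm and 8.59 degrees, less where a joint would pass 70% of its speed; a pose out of reach is approached as far as the arm can. A call with a number of a shift or a turn outside -1 to 1 is refused whole. A call with a gripper value outside its range is refused whole. The fingers move at their own pace and stop on an object; "squeeze" is the grip in N (left out, the last holds). Time passes only in rows, so rows that do not move let the fingers close. It gives the time, the measured TCP pose, the force, the opening and the grip force at its end, in the units of the state.
- arm.sense(): the state, without advancing time (a new reading comes with each control period).
- arm.get_image(name): name is "side" or "top" or "wrist"; returns a dict with "image" (384x512x3 uint8, red, green, blue), "mtx" (3x3 intrinsics, pixels), "R" (3x3) and "t" (3): a world point X has camera coordinates R X + t. Camera axes: x right, y down, z forward; pixel columns grow to the right and rows downward; lengths in m; the calibration is good to about 2 mm. A picture is of the moment at which its call begins. There is no depth.
- arm.sign_off(): hands the job in; it is judged then, once.
The state is a dict: "time": time; "joints": joint angles; "qd": joint speeds; "effort": joint torques, N m; "tcp_pos": TCP position; "ee_rot": TCP orientation; "contact_force": force on the tool from outside, world axes, zero at the start; "ft_torque": the same for the moment, N m; "gripper_width": finger opening in m; "grasp_force": force on a finger pad.
Only numpy, scipy, OpenCV 4.12 (cv2) and the standard library are available. Lean on these libraries where they do the work, as an engineer would, in place of code of your own. Each camera call takes 0.05 s, during which the arm holds its last target. There are 200 camera calls.

## Working session

There is one attempt and no reset: what is moved stays moved. The work goes in short steps, Python scripts to look and compute and a tool call to move; the robot and the scene stay as the last step left them, time stands still between calls to the robot, and variables do not carry over. Pictures are saved under pics/ and viewed, at most 14 in all, crops included, and the job is handed in when it is done.

Besides the shell and the picture viewer there is one more tool, called after "Call:" by a JSON object that holds its "name" and its "arguments", one argument or row to a line. jog_arm: Moves the arm, as the interface text tells. Shifts and turns lie within -1 to 1; 1 stands for 10 cm of shift or 6 degrees of turn. Its arguments: {"type":"object","properties":{"increments":{"type":"array","items":{"type":"array","items":{"type":"number","minimum":-1,"maximum":1}}},"squeeze":{"type":"number"}},"required":["increments"]}

```bash
mkdir -p pics; ls
python3 - <<'E'
from station import arm
import cv2
s=arm.sense(); print({k:(v if not hasattr(v,'round') else v) for k,v in s.items()})
for n in("top","side"):
    d=arm.get_image(n); cv2.imwrite(f"pics/{n}0.png",d["image"][:,:,::-1]); print(n,d["mtx"],d["R"],d["t"])
E
```

```text
pics
{'time': 0.0, 'joints': array([-7.02441215e+01,  1.49353393e+01, -7.98555131e+00,  6.71913139e+01,
        5.14585680e-04,  9.00006379e+01]), 'qd': array([ 0.08369276,  0.00183086,  0.03951335,  0.00980108, -0.0301852 ,
       -0.03571907]), 'effort': array([-1.32961104e-03, -4.05672777e+01,  2.53922260e+01,  1.85664446e-02,
       -5.39935388e-05,  1.53430591e-05]), 'tcp_pos': array([ 0.17721241, -0.49340915,  0.20766994]), 'ee_rot': array([[ 9.41145110e-01,  3.38002153e-01, -6.53491155e-04],
       [ 3.38002785e-01, -9.41143299e-01,  1.84610722e-03],
       [ 8.95939266e-06, -1.95833661e-03, -9.99998082e-01]]), 'contact_force': array([0.62345998, 0.06292808, 1.37679977]), 'ft_torque': array([-0.01189222, -0.03320713, -0.0634258 ]), 'grasp_force': 0.0, 'gripper_width': 0.08517183518266447}
top [[403.98697388   0.         255.423793  ]
 [  0.         403.98697388 201.89807733]
 [  0.           0.           1.        ]] [[-0.00690884 -0.99992572 -0.01004118]
 [-0.9875392   0.00840133 -0.15714879]
 [ 0.15722148  0.00883035 -0.98752389]] [-6.04600548e-04  6.46123840e-01  1.08395736e+00]
side [[438.07420922   0.         249.27973411]
 [  0.         438.07420922 190.69373219]
 [  0.           0.           1.        ]] [[-0.9718413  -0.23563396  0.00106173]
 [-0.1779673   0.73103465 -0.65872299]
 [ 0.15444135 -0.64036316 -0.7523848 ]] [0.60389103 0.18367644 1.07622338]
```

View pics/top0.png

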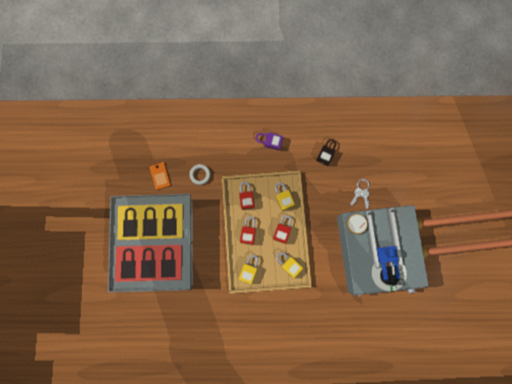

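View pics/side0.png

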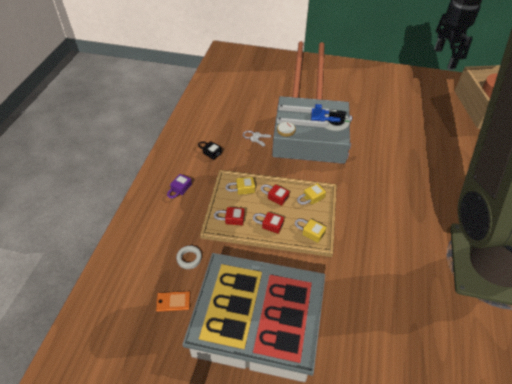

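Candidates in the top view:
- Red padlocks at (247,197), (248,233) and (284,230).
- Yellow padlocks at (285,197), (290,265) and (248,270).
- Decoys to leave alone: purple at (272,140) and black at (327,152).

The mats are yellow at (150,221, the back row) and red at (149,263, the front row). The knob and lock are at about (388,268). Next I measure them.

```bash
cat > h.py <<'E'
import numpy as np, cv2
from station import arm
def ray(d,uv,z):
    uv=np.atleast_2d(uv).astype(float); K,R,t=d["mtx"],np.array(d["R"]),np.array(d["t"])
    v=np.c_[(uv-K[:2,2])/[K[0,0],K[1,1]],np.ones(len(uv))]@R; c=-R.T@t
    return (c+v*((z-c[2])/v[:,2])[:,None])[:,:2]
def proj(d,X):
    p=np.atleast_2d(X)@np.array(d["R"]).T+np.array(d["t"]); p=p@np.array(d["mtx"]).T; return p[:,:2]/p[:,2:]
def masks(im):
    h=cv2.cvtColor(im,cv2.COLOR_RGB2HSV).astype(int); H,S,V=h[...,0],h[...,1],h[...,2]
    return {"yellow":((H>=20)&(H<=34)&(S>185)&(V>110)).astype(np.uint8),
            "red":(((H<=5)|(H>=174))&(S>165)&(V>80)).astype(np.uint8)}
def blobs(im,amin=60):
    out=[]
    for c,m in masks(im).items():
        m=cv2.morphologyEx(m,cv2.MORPH_OPEN,np.ones((2,2),np.uint8)); 
        for k in cv2.findContours(m,cv2.RETR_EXTERNAL,cv2.CHAIN_APPROX_NONE)[0]:
            if cv2.contourArea(k)>amin: out.append((c,cv2.contourArea(k),cv2.convexHull(k)[:,0]))
    return out
def rect(d,hull,z):
    w=(ray(d,hull,z)*1000).astype(np.float32); (c,s,a)=cv2.minAreaRect(w); return np.array(c),s,a
def snap(n,name):
    d=arm.get_image(n); cv2.imwrite(f"pics/{name}.png",d["image"][:,:,::-1]); return d
E
python3 - <<'E'
from h import *
d=arm.get_image("top")
for c,a,hl in blobs(d["image"]):
    z=.071 if a>700 else .036
    cc,s,an=rect(d,hl,z); print(c,a,hl.mean(0).round(),cc.round(1),np.round(s,1),round(an,1))
im=d["image"]; a=im[165:300,215:320]; b=im[195:300,335:440]
cv2.imwrite("pics/crop1.png",cv2.resize(np.hstack([a[:105],b]),(800,400),interpolation=cv2.INTER_CUBIC)[:,:,::-1])
cv2.imwrite("pics/crop1.png",cv2.resize(im[160:300,100:440],(800,330),interpolation=cv2.INTER_CUBIC)[:,:,::-1])
E
```

```text
yellow 70.0 [250. 270.] [456.4  10.2] [39.5 23.3] 63.3
yellow 69.5 [289. 264.] [472.7 -98.8] [18.9 37.3] 47.2
yellow 87.5 [285. 202.] [651.  -91.8] [49.2 38.9] 17.0
red 62.0 [249. 232.] [561.5  13.3] [33.8 25.3] 89.6
red 63.5 [285. 229.] [570.2 -86.9] [36.4 18.4] 67.6
```

View pics/crop1.png

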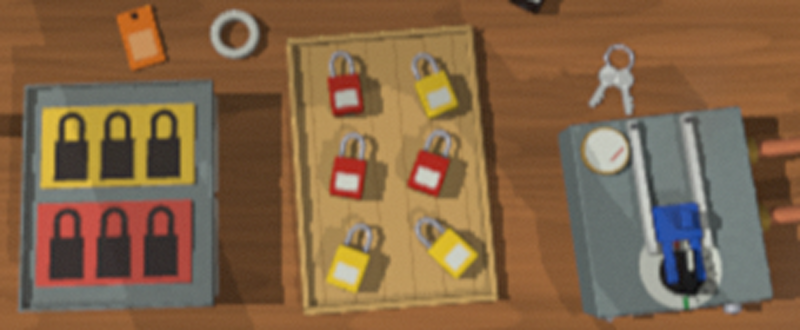

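The crop confirms 3 red and 3 yellow padlocks in the tray, each with its shackle roughly towards the back. Outline no. 1 is the rightmost in each mat, and the knob's green mark is on the robot side. My masks are too tight, so I'll tune them.

Run:
```python
from h import *
d=arm.get_image("top"); h=cv2.cvtColor(d["image"],cv2.COLOR_RGB2HSV)
for n,(u,v) in {"yl":(248,263),"yl2":(246,278),"yr":(291,263),"red":(247,195),"red2":(248,226),"tray":(265,215),"tray2":(265,275),"matY":(140,209),"matR":(140,250),"wood":(210,300),"shad":(295,205)}.items(): print(n,h[v-1:v+2,u-1:u+2].reshape(-1,3).tolist()[::2])
```

```text
yl [[144, 9, 145], [18, 113, 138], [14, 52, 103], [23, 137, 143], [21, 154, 104]]
yl2 [[33, 14, 204], [41, 10, 206], [27, 37, 205], [24, 137, 216], [24, 73, 210]]
yr [[24, 204, 220], [25, 210, 217], [25, 211, 218], [25, 210, 219], [24, 170, 218]]
red [[2, 201, 150], [2, 205, 149], [3, 212, 148], [2, 206, 151], [3, 207, 149]]
red2 [[19, 137, 155], [18, 126, 109], [14, 147, 135], [5, 199, 156], [4, 199, 145]]
tray [[18, 131, 187], [18, 131, 185], [18, 130, 188], [18, 129, 186], [18, 130, 185]]
tray2 [[18, 129, 166], [19, 129, 191], [19, 127, 193], [19, 128, 185], [19, 129, 191]]
matY [[23, 180, 191], [23, 179, 192], [23, 178, 191], [23, 176, 193], [23, 179, 191]]
matR [[3, 166, 198], [2, 164, 199], [2, 162, 200], [2, 165, 198], [2, 162, 201]]
wood [[14, 157, 143], [14, 160, 143], [13, 152, 146], [13, 157, 143], [14, 157, 143]]
shad [[23, 185, 128], [17, 123, 93], [20, 132, 93], [21, 152, 89], [18, 123, 91]]
```

```bash
python3 - <<'E'
s=open('h.py').read()
a=s.index("def masks"); b=s.index("def rect")
s=s[:a]+'''def blobs(im,amin=80,f=4):
    # body masks on an enlarged picture; hulls in original pixels
    h=cv2.cvtColor(cv2.resize(im,None,fx=f,fy=f,interpolation=cv2.INTER_CUBIC),cv2.COLOR_RGB2HSV).astype(int); H,S,V=h[...,0],h[...,1],h[...,2]
    ms={"yellow":(H>=21)&(H<=34)&(S>158)&(V>100),"red":((H<=7)|(H>=173))&(S>140)&(V>70)}
    out=[]
    for c,m in ms.items():
        m=cv2.morphologyEx(m.astype(np.uint8),cv2.MORPH_OPEN,np.ones((f,f),np.uint8))
        m=cv2.morphologyEx(m,cv2.MORPH_CLOSE,np.ones((3*f,3*f),np.uint8))
        for k in cv2.findContours(m,cv2.RETR_EXTERNAL,cv2.CHAIN_APPROX_NONE)[0]:
            if cv2.contourArea(k)>amin*f*f: out.append((c,cv2.contourArea(k)/f/f,(cv2.convexHull(k)[:,0]+.5)/f-.5))
    return out
'''+s[b:]
open('h.py','w').write(s)
E
python3 - <<'E'
from h import *
d=arm.get_image("top")
for c,a,hl in blobs(d["image"]):
    z=.071 if a>700 else .036
    cc,s,an=rect(d,hl,z); print(c,round(a),hl.mean(0).round(),cc.round(1),np.round(s,1),round(an,1))
E
```

```text
yellow 256 [248. 274.] [447.1  16.5] [41.9 50.3] 69.3
yellow 263 [294. 269.] [ 464. -107.] [50.7 43.1] 45.4
yellow 2077 [145. 221.] [589.6 283.2] [ 91.3 176.4] 1.3
yellow 252 [286. 200.] [653.5 -90.9] [52.7 43.6] 21.7
red 2181 [146. 263.] [477.9 284. ] [ 91.2 176.1] 1.1
red 218 [248. 236.] [553.8  16. ] [39.1 47.3] 80.4
red 221 [283. 233.] [558.4 -80.3] [39.  48.1] 69.8
red 211 [248. 200.] [653.5  18.5] [48.9 38.5] 7.3
```

Call:
{"name": "jog_arm", "arguments": {
  "increments": [
    [0,0,-1,0,0,0,-0.45],
    [0,0,-1,0,0,0,-0.45],
    [0,0,-1,0,0,0,-0.45],
    [0,0,-1,0,0,0,-0.45],
    [0,0,-1,0,0,0,-0.45],
    [0,0,-1,0,0,0,-0.45],
    [0,0,-1,0,0,0,-0.45],
    [0,0,-1,0,0,0,-0.45]
  ],
  "squeeze": 40
}}

```text
time: 1.05
tcp_pos: [0.1774, -0.494, 0.2083]
ee_rot: [[0.375, 0.927, -0.0], [0.927, -0.375, 0.0], [0.0, -0.0, -1.0]]
contact_force: [0.1, 0.6, 1.4]
gripper_width: 0.0623
grasp_force: 0.0
```

Call:
{"name": "jog_arm", "arguments": {
  "increments": [
    [0,0,-1,0,0,0,-0.45],
    [0,0,-1,0,0,0,-0.45],
    [0,0,-1,0,0,0,-0.45],
    [0,0,-0.7,0,0,0,-0.45],
    [0,0,0,0.4,0.17,0,-0.45],
    [0,0,0,0.4,0.17,0,-0.45],
    [0,0,0,0.4,0.17,0,-0.45],
    [0,0,0,0.4,0.17,0,-0.45]
  ]
}}

```text
time: 1.85
tcp_pos: [0.2458, -0.3326, 0.2084]
ee_rot: [[0.002, 1.0, 0.0], [1.0, -0.002, 0.0], [0.0, 0.0, -1.0]]
contact_force: [0.9, 0.1, -0.2]
gripper_width: 0.0623
grasp_force: 0.0
```

Call:
{"name": "jog_arm", "arguments": {
  "increments": [
    [0,0,0,0.4,0.17,0,-0.45],
    [0,0,0,0.4,0.17,0,-0.45],
    [0,0,0,0.4,0.17,0,-0.45],
    [0,0,0,0.2,0.1,0,-0.45],
    [0,0,0,0,0,0,-0.45],
    [0,0,0,0,0,0,-0.45]
  ]
}}

```text
time: 2.45
tcp_pos: [0.3068, -0.1942, 0.2086]
ee_rot: [[-0.001, 1.0, 0.0], [1.0, 0.001, -0.001], [-0.001, 0.0, -1.0]]
contact_force: [-0.1, -0.7, 0.4]
gripper_width: 0.0619
grasp_force: 0.0
```

Call:
{"name": "jog_arm", "arguments": {
  "increments": [
    [0,0,0,0,0,0.35,-0.18],
    [0,0,0,0,0,0.35,-0.18],
    [0,0,0,0,0,0.35,-0.18],
    [0,0,0,0,0,0.35,-0.18],
    [0,0,0,0,0,0.35,-0.18],
    [0,0,0,0,0,0.1,-0.18],
    [0,0,0,0,0,0.05,-0.18],
    [0,0,0,0,0,0.05,-0.18]
  ]
}}

```text
time: 3.25
tcp_pos: [0.3068, -0.1953, 0.0134]
ee_rot: [[0.003, 1.0, 0.0], [1.0, -0.003, -0.0], [-0.0, 0.0, -1.0]]
contact_force: [0.9, -0.3, -0.1]
gripper_width: 0.0503
grasp_force: 0.0
```

Call:
{"name": "jog_arm", "arguments": {
  "increments": [
    [0,0,0,0,0,0.02,-0.18],
    [0,0,0,0,0,0.02,-0.18],
    [0,0,0,0,0,0,-0.18]
  ]
}}

```text
time: 3.55
tcp_pos: [0.3071, -0.1946, 0.0099]
ee_rot: [[0.001, 1.0, 0.001], [1.0, -0.001, -0.001], [-0.001, 0.001, -1.0]]
contact_force: [-0.2, 0.1, -0.5]
gripper_width: 0.0505
grasp_force: 0.0
```

Call:
{"name": "jog_arm", "arguments": {
  "increments": [
    [0,0,0,0,0,0.015,-0.18],
    [0,0,0,0,0,0,-0.18]
  ]
}}

```text
time: 3.75
tcp_pos: [0.3069, -0.1942, 0.0082]
ee_rot: [[0.001, 1.0, 0.0], [1.0, -0.001, -0.0], [-0.0, 0.0, -1.0]]
contact_force: [-0.0, 0.1, 0.8]
gripper_width: 0.0498
grasp_force: 0.0
```

Call:
{"name": "jog_arm", "arguments": {
  "increments": [
    [0,0,0,0,0,0.015,-0.18],
    [0,0,0,0,0,0,-0.18]
  ]
}}

```text
time: 3.95
tcp_pos: [0.3066, -0.1941, 0.0065]
ee_rot: [[0.001, 1.0, -0.0], [1.0, -0.001, 0.0], [0.0, -0.0, -1.0]]
contact_force: [-0.2, -1.3, -0.1]
gripper_width: 0.0501
grasp_force: 0.0
```

Call:
{"name": "jog_arm", "arguments": {
  "increments": [
    [0,0,0,0,0,-0.45,-0.5],
    [0,0,0,0,0,-0.45,-0.5],
    [0,0,0,0.22,0.39,0,-0.5],
    [0,0,0,0.22,0.39,0,-0.5],
    [0,0,0,0.22,0.39,0,-0.5],
    [0,0,0,0.22,0.39,0,-0.5],
    [0,0,0,0,0,0,-0.5]
  ]
}}

```text
time: 4.65
tcp_pos: [0.4689, -0.1045, 0.0969]
ee_rot: [[-0.004, 1.0, 0.006], [1.0, 0.004, 0.0], [0.0, 0.006, -1.0]]
contact_force: [0.2, -0.9, 0.5]
gripper_width: 0.0641
grasp_force: 0.0
```

Call:
{"name": "jog_arm", "arguments": {
  "increments": [
    [0,0,-0.95,0,0,0,-0.5],
    [0,0,-0.95,0,0,0,-0.5],
    [0,0,-0.95,0,0,0,-0.5],
    [0,0,-0.95,0,0,0,-0.5],
    [0,0,-0.95,0,0,0,-0.5],
    [0,0,-0.95,0,0,0,-0.5],
    [0,0,-0.95,0,0,0,-0.5],
    [0,0,-0.95,0,0,0,-0.5]
  ]
}}

```text
time: 5.45
tcp_pos: [0.4618, -0.1065, 0.0963]
ee_rot: [[-0.717, 0.697, -0.001], [0.697, 0.717, 0.0], [0.001, -0.001, -1.0]]
contact_force: [0.3, 0.0, -0.5]
gripper_width: 0.0643
grasp_force: 0.0
```

```bash
cat >> h.py <<'E'
def go(x,y,z,phi):
    """tool-axis shift (units of 10 cm) and turn (units of 6 deg) to a pose, mm/deg, as seen after the turn"""
    s=arm.sense(); R=s["ee_rot"]; p=s["tcp_pos"]; cur=np.degrees(np.arctan2(R[1,1],R[0,1])); dt=(cur-phi+180)%360-180
    a=np.radians(phi+90); d=np.array([x,y,z])/1000-p; dx=d[0]*np.cos(a)+d[1]*np.sin(a); dy=d[0]*np.sin(a)-d[1]*np.cos(a)
    print("turn",round(dt/6,2),"then shift",np.round([dx*10,dy*10,-d[2]*10],3),"| now",(p*1000).round(1),round(cur,1))
E
python3 - <<'E'
from h import *
go(464,-107,31.5,45.4)
d=snap("wrist","w1")
for c,a,hl in blobs(d["image"],400): cc,s,an=rect(d,hl,.036); print(c,round(a),hl.mean(0).round(),cc.round(1),np.round(s,1),round(an,1))
E
```

```text
turn 0.06 then shift [-0.019  0.011  0.648] | now [ 461.8 -106.5   96.3] 45.8
yellow 2369 [257. 193.] [ 464.5 -104.8] [47.7 44.7] 46.4
yellow 3475 [352.  82.] [448.4  13.9] [44.6 47.3] 69.4
red 1240 [345. 233.] [555.3 -77.8] [39.6 59.5] 70.1
red 2545 [470. 233.] [646.4  17.2] [71.3 40.5] 9.4
red 2975 [420. 169.] [550.6  14. ] [45.6 57.9] 81.4
```

View pics/w1.png

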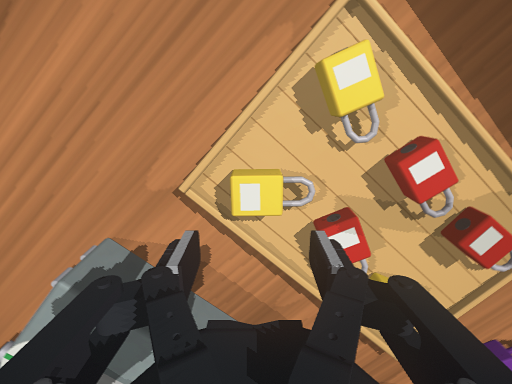

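The wrist view shows the front-right yellow padlock at (257,193) with its shackle to the right, which is tool +y. It lies midway between the open fingers, so I'm grasping it.

Call:
{"name": "jog_arm", "arguments": {
  "increments": [
    [0,0,0,-0.02,0.015,0.3,-0.5],
    [0,0,0,0,0,0.25,-0.5],
    [0,0,0,0,0,0.1,-0.5],
    [0,0,0,0,0,0,-0.5],
    [0,0,0,0,0,0,0.3],
    [0,0,0,0,0,0,0.3],
    [0,0,0,0,0,0,0.3],
    [0,0,0,0,0,0,0.3]
  ]
}}

```text
time: 6.3
tcp_pos: [0.4659, -0.1068, 0.0323]
ee_rot: [[-0.714, 0.7, 0.002], [0.7, 0.714, -0.0], [-0.001, 0.001, -1.0]]
contact_force: [1.4, 0.5, 0.2]
gripper_width: 0.0296
grasp_force: 0.0
```

Call:
{"name": "jog_arm", "arguments": {
  "increments": [
    [0,0,0,0,0,0,0.3],
    [0,0,0,0,0,-0.1,0.3],
    [0,0,0,0,0,-0.3,0.3],
    [0,0,0,0,0,-0.4,0.3],
    [0,0,0,0,0,-0.4,0.3],
    [0,0,0,0,0,-0.1,0.3]
  ]
}}

```text
time: 6.9
tcp_pos: [0.4683, -0.1073, 0.1667]
ee_rot: [[-0.714, 0.7, 0.008], [0.7, 0.714, -0.002], [-0.007, 0.004, -1.0]]
contact_force: [0.2, -0.1, 0.2]
gripper_width: 0.0299
grasp_force: 0.0
```

Run:
```python
from h import *
d=snap("wrist","w2"); go(573.6,229.3,160,0.5)
```

```text
turn 7.51 then shift [3.357 1.083 0.063] | now [ 468.2 -107.3  166.3] 45.6
```

View pics/w2.png

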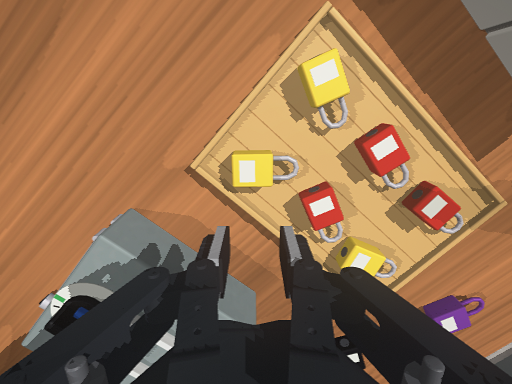

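The fingers closed to 30 mm without catching anything. The padlock is still at (252,169), so I'll check whether it moved.

Run:
```python
from h import *
for n in ("wrist","top"):
    d=arm.get_image(n)
    for c,a,hl in blobs(d["image"],400 if n=="wrist" else 80):
        if c=="yellow" and a<2000 or n=="wrist": cc,s,an=rect(d,hl,.036); print(n,c,round(a),hl.mean(0).round(),cc.round(1),np.round(s,1),round(an,1))
p=arm.sense()["tcp_pos"]; d=arm.get_image("wrist")
print(proj(d,[p, p+[0,0,-.008],p+[0,0,.011],[p[0],p[1],.036]]).round())
```

```text
wrist yellow 878 [364. 256.] [648.9 -89.8] [61.6 46.1] 21.5
wrist yellow 1457 [250. 169.] [ 465.2 -105.5] [47.4 43.3] 46.3
wrist yellow 1984 [321.  78.] [449.2  14.6] [43.5 47.6] 69.3
wrist red 1313 [323. 206.] [557.1 -78.7] [39.8 56.3] 70.0
wrist red 1575 [433. 206.] [649.4  17. ] [64.5 40.5] 8.4
wrist red 1742 [383. 151.] [552.4  14.2] [44.4 55.3] 81.0
top yellow 256 [247. 274.] [447.   16.5] [42.1 49.6] 68.8
top yellow 253 [286. 200.] [653.4 -91. ] [53.1 43.7] 22.3
[[253. 221.]
 [253. 216.]
 [253. 228.]
 [254. 174.]]
```

Run:
```python
from h import *
s=arm.sense(); p,R=s["tcp_pos"],s["ee_rot"]; d=arm.get_image("wrist")
for dep in (.008,0,-.011,-.02):
    print(dep,[proj(d,p+R@[sx*.011,sy*(s["gripper_width"]/2),dep])[0].round().tolist() for sx in(-1,1) for sy in(-1,1)])
cv2.imwrite("pics/w3.png",cv2.resize(d["image"][190:320,170:340],None,fx=4,fy=4,interpolation=cv2.INTER_CUBIC)[:,:,::-1])
```

```text
0.008 [[233.0, 230.0], [274.0, 230.0], [232.0, 202.0], [274.0, 202.0]]
0 [[232.0, 235.0], [275.0, 235.0], [231.0, 206.0], [275.0, 206.0]]
-0.011 [[230.0, 243.0], [276.0, 243.0], [229.0, 212.0], [277.0, 212.0]]
-0.02 [[229.0, 250.0], [277.0, 250.0], [228.0, 218.0], [278.0, 218.0]]
```

View pics/w3.png

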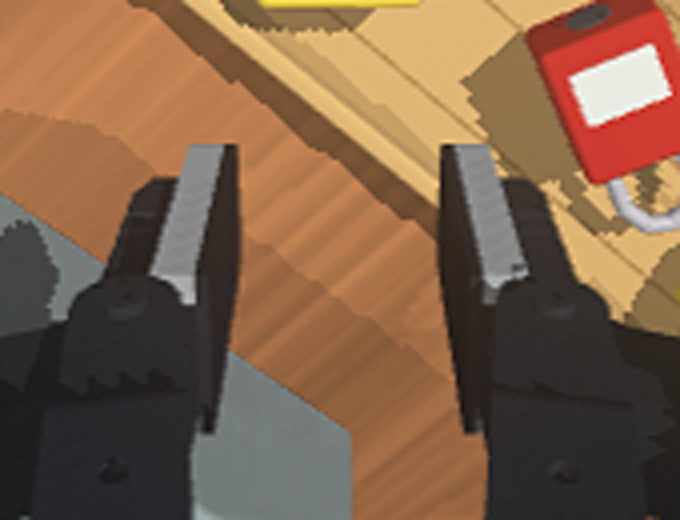

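Call:
{"name": "jog_arm", "arguments": {
  "increments": [
    [0,0,0,0.03,-0.02,0.3,-0.5],
    [0,0,0,0,0,0.4,-0.5],
    [0,0,0,0,0,0.4,-0.5],
    [0,0,0,0,0,0.25,-0.5],
    [0,0,0,0,0,0.08,-0.5],
    [0,0,0,0,0,0,-0.5]
  ]
}}

```text
time: 7.75
tcp_pos: [0.4594, -0.1054, 0.0166]
ee_rot: [[-0.714, 0.7, -0.005], [0.7, 0.714, 0.001], [0.004, -0.003, -1.0]]
contact_force: [-0.9, -0.8, 0.7]
gripper_width: 0.0642
grasp_force: 0.0
```

Call:
{"name": "jog_arm", "arguments": {
  "increments": [
    [0,0,0,0,0,0,-0.1],
    [0,0,0,0,0,0,-0.1],
    [0,0,0,0,0,0,0],
    [0,0,0,0,0,0,0],
    [0,0,0,0,0,0,0]
  ]
}}

```text
time: 8.25
tcp_pos: [0.4621, -0.1061, 0.0191]
ee_rot: [[-0.714, 0.7, 0.001], [0.7, 0.714, -0.0], [-0.001, 0.001, -1.0]]
contact_force: [0.1, -0.9, 0.2]
gripper_width: 0.0427
grasp_force: 0.0
```

Run:
```python
from h import *
go(464.5,-106,15,45.4)
s=arm.sense(); d=snap("wrist","w4"); R=np.array(d["R"]); c=-R.T@np.array(d["t"])
print("cam in tool",(s["ee_rot"].T@(c-s["tcp_pos"])).round(3),"axis",(s["ee_rot"].T@R[2]).round(2))
```

```text
turn 0.03 then shift [-0.016  0.017  0.041] | now [ 462.1 -106.1   19.1] 45.6
cam in tool [ 0.078  0.001 -0.166] axis [-0.31 -0.    0.95]
```

View pics/w4.png

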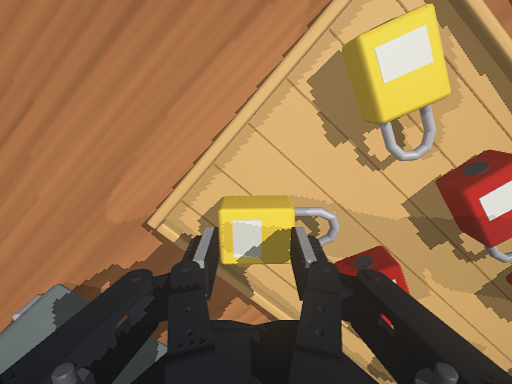

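Call:
{"name": "jog_arm", "arguments": {
  "increments": [
    [0,0,0,-0.01,0.02,0.03,0],
    [0,0,0,0,0,0.02,0],
    [0,0,0,0,0,0,0]
  ]
}}

```text
time: 8.6
tcp_pos: [0.4635, -0.1051, 0.0131]
ee_rot: [[-0.714, 0.7, -0.001], [0.7, 0.714, 0.0], [0.001, -0.0, -1.0]]
contact_force: [0.3, -0.3, 0.2]
gripper_width: 0.0428
grasp_force: 0.0
```

Call:
{"name": "jog_arm", "arguments": {
  "increments": [
    [0,0,0,0,0,0.015,0],
    [0,0,0,0,0,0.015,0],
    [0,0,0,0,0,0,0]
  ]
}}

```text
time: 8.9
tcp_pos: [0.4638, -0.1052, 0.0113]
ee_rot: [[-0.714, 0.7, 0.0], [0.7, 0.714, -0.0], [-0.0, 0.0, -1.0]]
contact_force: [-2.7, 0.8, 8.7]
gripper_width: 0.0428
grasp_force: 4.4
```

Call:
{"name": "jog_arm", "arguments": {
  "increments": [
    [0,0,0,0,0,0.015,0],
    [0,0,0,0,0,0.015,0],
    [0,0,0,0,0,0,0]
  ]
}}

```text
time: 9.2
tcp_pos: [0.4639, -0.1053, 0.011]
ee_rot: [[-0.714, 0.7, 0.002], [0.7, 0.714, -0.0], [-0.001, 0.001, -1.0]]
contact_force: [-8.2, 2.6, 33.9]
gripper_width: 0.0426
grasp_force: 17.5
```

Contact at TCP z = 11.5 mm over the 36 mm padlock top means the tips really sit about 24.5 mm *behind* the reported TCP. That differs from the stated 8 mm ahead, so I'll use the measured offset.

Call:
{"name": "jog_arm", "arguments": {
  "increments": [
    [0,0,0,0,0,-0.1,0],
    [0,0,0,0,0,-0.1,-0.5],
    [0,0,0,0,0,0,-0.5],
    [0,0,0,0,0,0,-0.5],
    [0,0,0,0,0,0,-0.5]
  ]
}}

```text
time: 9.7
tcp_pos: [0.4634, -0.1051, 0.0269]
ee_rot: [[-0.714, 0.7, -0.001], [0.7, 0.714, 0.0], [0.001, -0.001, -1.0]]
contact_force: [-0.3, 0.0, -0.2]
gripper_width: 0.064
grasp_force: 0.0
```

Run:
```python
from h import *
go(464.5,-106,1.5,45.4)
d=arm.get_image("wrist")
for c,a,hl in blobs(d["image"],400):
  if c=="yellow": cc,s,an=rect(d,hl,.036); print(c,round(a),hl.mean(0).round(),cc.round(1),np.round(s,1),round(an,1))
```

```text
turn 0.03 then shift [-0.014  0.002  0.254] | now [ 463.4 -105.1   26.9] 45.6
yellow 4547 [256. 224.] [ 463.5 -104. ] [47.3 47. ] 46.7
yellow 7812 [390.  72.] [448.1  13. ] [46.7 47.3] 69.2
```

Call:
{"name": "jog_arm", "arguments": {
  "increments": [
    [0,0,0,-0.01,0,0.15,-0.5],
    [0,0,0,0,0,0.08,-0.5],
    [0,0,0,0,0,0.025,-0.5],
    [0,0,0,0,0,0,0.3],
    [0,0,0,0,0,0,0.3],
    [0,0,0,0,0,0,0.3],
    [0,0,0,0,0,0,0.3]
  ]
}}

```text
time: 10.45
tcp_pos: [0.4647, -0.106, 0.0022]
ee_rot: [[-0.714, 0.7, 0.0], [0.7, 0.714, -0.0], [-0.0, 0.0, -1.0]]
contact_force: [-0.8, -0.4, -0.8]
gripper_width: 0.0465
grasp_force: 41.5
```

Call:
{"name": "jog_arm", "arguments": {
  "increments": [
    [0,0,0,0,0,0,0.3],
    [0,0,0,0,0,-0.1,0.3],
    [0,0,0,0,0,-0.4,0.3],
    [0,0,0,0,0,-0.4,0.3],
    [0,0,0,0,0,-0.4,0.3],
    [0,0,0,0,0,0,0.3]
  ]
}}

```text
time: 11.05
tcp_pos: [0.469, -0.1069, 0.1382]
ee_rot: [[-0.714, 0.7, 0.011], [0.7, 0.714, -0.003], [-0.01, 0.006, -1.0]]
contact_force: [0.6, 0.5, -0.9]
gripper_width: 0.0467
grasp_force: 41.8
```

Run:
```python
from h import *
go(573.6,229.3,130,0.5); d=snap("wrist","w5")
```

```text
turn 7.51 then shift [3.353 1.075 0.082] | now [ 469.  -106.9  138.2] 45.6
```

Call:
{"name": "jog_arm", "arguments": {
  "increments": [
    [0,0,0.94,0,0,0,0.3],
    [0,0,0.94,0,0,0,0.3],
    [0,0,0.94,0,0,0,0.3],
    [0,0,0.94,0,0,0,0.3],
    [0,0,0.94,0,0,0,0.3],
    [0,0,0.94,0,0,0,0.3],
    [0,0,0.94,0,0,0,0.3],
    [0,0,0.94,0,0,0,0.3]
  ]
}}

```text
time: 11.9
tcp_pos: [0.4632, -0.1056, 0.1308]
ee_rot: [[-0.004, 1.0, -0.003], [1.0, 0.004, 0.001], [0.001, -0.003, -1.0]]
contact_force: [-0.8, -0.5, -0.7]
gripper_width: 0.0466
grasp_force: 47.1
```

Call:
{"name": "jog_arm", "arguments": {
  "increments": [
    [0,0,0,0.42,0.134,0,0.3],
    [0,0,0,0.42,0.134,0,0.3],
    [0,0,0,0.42,0.134,0,0.3],
    [0,0,0,0.42,0.134,0,0.3],
    [0,0,0,0.42,0.134,0,0.3],
    [0,0,0,0.42,0.134,0,0.3],
    [0,0,0,0.42,0.134,0,0.3],
    [0,0,0,0.41,0.134,0,0.3]
  ]
}}

```text
time: 12.7
tcp_pos: [0.5683, 0.2313, 0.1305]
ee_rot: [[-0.008, 1.0, -0.002], [1.0, 0.008, -0.001], [-0.001, -0.002, -1.0]]
contact_force: [1.7, -0.4, -0.7]
gripper_width: 0.0465
grasp_force: 47.1
```

Call:
{"name": "jog_arm", "arguments": {
  "increments": [
    [0,0,0,0,0,0,0.3],
    [0,0,0,0,0,0,0.3]
  ]
}}

```text
time: 12.9
tcp_pos: [0.568, 0.2303, 0.1303]
ee_rot: [[-0.01, 1.0, -0.003], [1.0, 0.01, -0.002], [-0.002, -0.003, -1.0]]
contact_force: [0.3, -0.3, -1.3]
gripper_width: 0.0462
grasp_force: 47.1
```

Run:
```python
from h import *
go(573.6,229.3,66,0.5); d=snap("wrist","w6")
for c,a,hl in blobs(d["image"],400): cc,s,an=rect(d,hl,.071 if a>4000 else .162); print(c,round(a),hl.mean(0).round(),cc.round(1),np.round(s,1),round(an,1))
```

```text
turn 0.01 then shift [-0.011  0.056  0.643] | now [568.  230.3 130.3] 0.6
yellow 6116 [250. 242.] [569.9 179.8] [80.6 82.9] 1.1
red 24742 [147. 125.] [481.2 284.2] [ 94.4 178.3] 1.3
```

View pics/w6.png

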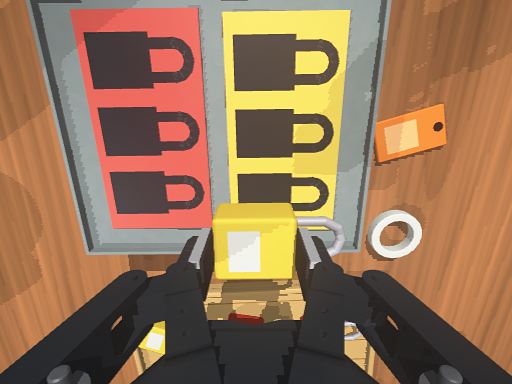

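The padlock is held with its shackle towards the back (it appears at (255,240)). The outlines of both mats are clear, so I'll measure them here.

```bash
cat >> h.py <<'E'
def outlines(d,z=.071):
    im=d["image"]; v=cv2.cvtColor(im,cv2.COLOR_RGB2HSV)[...,2]; m=(v<80).astype(np.uint8)
    for k in cv2.findContours(m,cv2.RETR_EXTERNAL,cv2.CHAIN_APPROX_NONE)[0]:
        if cv2.contourArea(k)>400:
            cc,s,a=rect(d,cv2.convexHull(k)[:,0],z)
            if 60<max(s)<95 and 30<min(s)<50: print("outline",cc.round(1),np.round(s,1),round(a,1))
E
python3 - <<'E'
from h import *
d=arm.get_image("wrist"); outlines(d)
E
```

```text
outline [476.5 284.5] [71.7 39.6] 1.4
outline [471.9 338.6] [65.  39.6] 1.2
```

Call:
{"name": "jog_arm", "arguments": {
  "increments": [
    [0,0,-0.1,0,0.085,0.2,0.3],
    [0,0,0,0.005,0,0.3,0.3],
    [0,0,0,0,0,0.1,0.3],
    [0,0,0,0,0,0.035,0.3],
    [0,0,0,0,0,0,0.3]
  ]
}}

```text
time: 13.5
tcp_pos: [0.5773, 0.2296, 0.0686]
ee_rot: [[-0.017, 1.0, -0.001], [1.0, 0.017, -0.0], [-0.0, -0.001, -1.0]]
contact_force: [-0.7, 0.9, -0.1]
gripper_width: 0.0467
grasp_force: 47.0
```

Run:
```python
from h import *
go(577,230.7,65.5,1.2)
```

```text
turn -0.04 then shift [ 0.011 -0.003  0.031] | now [577.3 229.6  68.6] 1.0
```

Call:
{"name": "jog_arm", "arguments": {
  "increments": [
    [0,0,0,0.01,0,0.03,0.3],
    [0,0,0,0,0,0,0.3],
    [0,0,0,0,0,0,-0.1],
    [0,0,0,0,0,0,-0.5],
    [0,0,0,0,0,0,-0.5],
    [0,0,0,0,0,-0.2,-0.5],
    [0,0,0,0,0,-0.4,-0.5],
    [0,0,0,0,0,-0.2,-0.5]
  ]
}}

```text
time: 14.3
tcp_pos: [0.5789, 0.232, 0.1486]
ee_rot: [[-0.018, 1.0, 0.003], [1.0, 0.018, 0.001], [0.001, 0.004, -1.0]]
contact_force: [0.6, 0.5, -0.2]
gripper_width: 0.0645
grasp_force: 0.0
```

Run:
```python
from h import *
d=snap("wrist","w7"); outlines(d)
for c,a,hl in blobs(d["image"],400): cc,s,an=rect(d,hl,.071 if a>8000 else .099); print(c,round(a),hl.mean(0).round(),cc.round(1),np.round(s,1),round(an,1))
d=arm.get_image("top")
for c,a,hl in blobs(d["image"]):
    z=.071 if a>700 else .036
    cc,s,an=rect(d,hl,z); print(c,round(a),hl.mean(0).round(),cc.round(1),np.round(s,1),round(an,1))
go(447,16.5,60,-20.7)
```

```text
outline [475.3 230.3] [67.3 38.6] 0.9
outline [472.8 284.3] [64.6 39.1] 1.0
outline [472.6 338.6] [66.7 39.2] 1.5
yellow 2697 [257. 195.] [591.9 231.9] [72.9 47.5] 1.0
red 479 [239. 312.] [565.4 105. ] [19.3 36.4] 80.8
red 440 [302. 313.] [632.2 107. ] [27.6 30.5] 81.5
red 21356 [134. 120.] [481.  284.2] [ 94.3 178.4] 1.3
yellow 255 [247. 274.] [447.   16.5] [41.9 49.9] 69.3
yellow 574 [169. 224.] [595.1 235.8] [93.5 68. ] 1.2
yellow 252 [286. 201.] [653.5 -91.1] [52.6 43.8] 21.4
red 1016 [165. 260.] [479.1 256.8] [ 91.6 121.6] 0.8
red 208 [248. 236.] [553.1  16. ] [37.7 47.4] 81.4
red 214 [281. 233.] [558.1 -79.9] [38.3 47.5] 70.5
red 211 [248. 200.] [653.8  18.7] [48.8 39. ] 8.6
turn 3.62 then shift [-2.493 -0.484  0.897] | now [580.3 232.6 149.7] 1.0
```

View pics/w7.png

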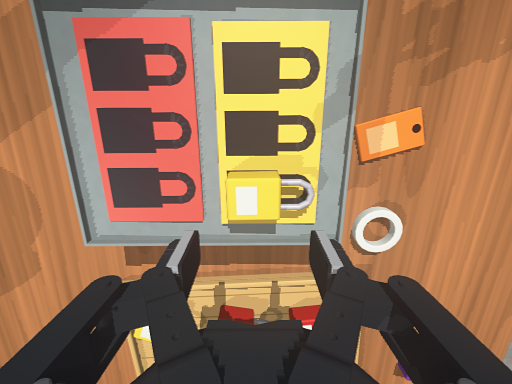

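The yellow padlock lies squarely on outline no. 1, at (253,195) in the wrist view, and the other five haven't moved. Next is the front-left yellow.

Call:
{"name": "jog_arm", "arguments": {
  "increments": [
    [0,0,0.905,0,0,0,-0.5],
    [0,0,0.905,0,0,0,-0.5],
    [0,0,0.905,0,0,0,-0.5],
    [0,0,0.905,0,0,0,-0.5],
    [0,0,0,-0.42,-0.08,0,-0.5],
    [0,0,0,-0.42,-0.08,0,-0.5],
    [0,0,0,-0.42,-0.08,0,-0.5],
    [0,0,0,-0.42,-0.08,0,-0.5]
  ]
}}

```text
time: 15.2
tcp_pos: [0.4867, 0.0843, 0.1444]
ee_rot: [[0.353, 0.936, -0.001], [0.936, -0.353, -0.0], [-0.001, -0.001, -1.0]]
contact_force: [0.2, -1.1, 0.4]
gripper_width: 0.0641
grasp_force: 0.0
```

Call:
{"name": "jog_arm", "arguments": {
  "increments": [
    [0,0,0,-0.42,-0.08,0.1,-0.5],
    [0,0,0,-0.39,-0.08,0.3,-0.5],
    [0,0,0,0,0,0.4,-0.5],
    [0,0,0,0,0,0.1,-0.5],
    [0,0,0,0,0,0,-0.5],
    [0,0,0,0,0,0,-0.5]
  ]
}}

```text
time: 15.8
tcp_pos: [0.446, 0.016, 0.0562]
ee_rot: [[0.352, 0.936, 0.001], [0.936, -0.352, 0.0], [0.001, 0.001, -1.0]]
contact_force: [0.4, 0.1, 0.8]
gripper_width: 0.0642
grasp_force: 0.0
```

```bash
cat >> h.py <<'E'
def seen(n,z=.036):
    d=arm.get_image(n)
    for c,a,hl in blobs(d["image"],400 if n=="wrist" else 80):
        cc,s,an=rect(d,hl,z); print(n,c,round(a),hl.mean(0).round(),cc.round(1),np.round(s,1),round(an,1))
E
python3 - <<'E'
from h import *
go(447,16.5,1.5,-20.7); seen("wrist")
E
```

```text
turn 0.01 then shift [0.008 0.007 0.547] | now [446.   16.   56.2] -20.6
wrist yellow 611 [496. 229.] [619.8 -71.5] [37.5 19.3] 86.0
wrist yellow 3402 [260. 206.] [451.  20.] [45.6 47.2] 69.0
wrist red 2816 [422. 255.] [557.2 -71.7] [51.8 60.4] 69.7
wrist red 4258 [389. 153.] [553.1  19.6] [43.6 54.6] 80.9
wrist red 1794 [489. 117.] [624.3  22.5] [45.8 23.4] 86.0
```

Call:
{"name": "jog_arm", "arguments": {
  "increments": [
    [0,0,0,0.015,0.015,0.3,-0.5],
    [0,0,0,0,0,0.17,-0.5],
    [0,0,0,0,0,0.075,-0.5],
    [0,0,0,0,0,0,0.3],
    [0,0,0,0,0,0,0.3],
    [0,0,0,0,0,0,0.3],
    [0,0,0,0,0,0,0.3],
    [0,0,0,0,0,0,0.3]
  ]
}}

```text
time: 16.65
tcp_pos: [0.4476, 0.0164, 0.0017]
ee_rot: [[0.353, 0.936, 0.002], [0.936, -0.353, 0.0], [0.001, 0.002, -1.0]]
contact_force: [-0.2, -0.2, 3.3]
gripper_width: 0.0467
grasp_force: 42.1
```

Call:
{"name": "jog_arm", "arguments": {
  "increments": [
    [0,0,0,0,0,-0.1,0.3],
    [0,0,0,0,0,-0.4,0.3],
    [0,0,0,0,0,-0.4,0.3],
    [0,0,0,0,0,-0.4,0.3],
    [0,0,0,0,0,0,0.3],
    [0,0,0,0,0,0,0.3]
  ]
}}

```text
time: 17.25
tcp_pos: [0.4476, 0.0163, 0.1324]
ee_rot: [[0.353, 0.936, 0.003], [0.936, -0.353, 0.0], [0.001, 0.003, -1.0]]
contact_force: [-0.3, -0.3, -1.9]
gripper_width: 0.0467
grasp_force: 41.8
```

Run:
```python
from h import *
go(576.5,285,130,1.2)
```

```text
turn -3.65 then shift [2.66  1.345 0.024] | now [447.6  16.3 132.4] -20.7
```

Call:
{"name": "jog_arm", "arguments": {
  "increments": [
    [0,0,-0.912,0,0,0,0.3],
    [0,0,-0.912,0,0,0,0.3],
    [0,0,-0.912,0,0,0,0.3],
    [0,0,-0.912,0,0,0,0.3],
    [0,0,0,0.38,0.192,0,0.3],
    [0,0,0,0.38,0.192,0,0.3],
    [0,0,0,0.38,0.192,0,0.3],
    [0,0,0,0.38,0.192,0,0.3]
  ]
}}

```text
time: 18.05
tcp_pos: [0.5193, 0.1708, 0.1291]
ee_rot: [[-0.021, 1.0, -0.004], [1.0, 0.021, -0.001], [-0.001, -0.004, -1.0]]
contact_force: [0.1, -0.8, -0.3]
gripper_width: 0.0468
grasp_force: 41.7
```

Call:
{"name": "jog_arm", "arguments": {
  "increments": [
    [0,0,0,0.38,0.192,0,0.3],
    [0,0,0,0.38,0.192,0,0.3],
    [0,0,0,0.38,0.192,0,0.3],
    [0,0,0,0,0,0,0.3],
    [0,0,0,0,0,0.3,0.3],
    [0,0,0,0,0,0.2,0.3],
    [0,0,0,0,0,0,0.3],
    [0,0,0,0,0,0,0.3]
  ]
}}

```text
time: 18.85
tcp_pos: [0.5741, 0.2841, 0.0798]
ee_rot: [[-0.021, 1.0, -0.003], [1.0, 0.021, -0.002], [-0.002, -0.003, -1.0]]
contact_force: [0.0, 0.3, -0.5]
gripper_width: 0.0467
grasp_force: 41.7
```

Run:
```python
from h import *
go(576.5,285,65.3,1.2); outlines(arm.get_image("wrist"))
```

```text
turn -0.0 then shift [0.009 0.024 0.145] | now [574.1 284.1  79.8] 1.2
outline [592.6 336.4] [81.4 36.2] 1.2
outline [475.5 338.4] [72.8 39.6] 1.2
```

Call:
{"name": "jog_arm", "arguments": {
  "increments": [
    [0,0,0,0,0.025,0.1,0.3],
    [0,0,0,0,0,0.045,0.3],
    [0,0,0,0,0,0,0.3],
    [0,0,0,0,0,0,-0.1],
    [0,0,0,0,0,0,-0.5],
    [0,0,0,0,0,0,-0.5],
    [0,0,0,0,0,-0.2,-0.5],
    [0,0,0,0,0,-0.4,-0.5]
  ]
}}

```text
time: 19.7
tcp_pos: [0.5754, 0.2839, 0.1239]
ee_rot: [[-0.021, 1.0, -0.007], [1.0, 0.021, -0.003], [-0.003, -0.007, -1.0]]
contact_force: [-0.1, -0.4, 0.6]
gripper_width: 0.0643
grasp_force: 0.0
```

Call:
{"name": "jog_arm", "arguments": {
  "increments": [
    [0,0,0,0,0,-0.1,-0.5],
    [0,0,0,0,0,0,-0.5]
  ]
}}

```text
time: 19.9
tcp_pos: [0.5799, 0.2861, 0.1393]
ee_rot: [[-0.021, 1.0, 0.005], [1.0, 0.021, 0.003], [0.002, 0.005, -1.0]]
contact_force: [-0.9, -0.1, 0.3]
gripper_width: 0.0645
grasp_force: 0.0
```

Run:
```python
from h import *
seen("wrist",.099);print(); seen("top"); outlines(arm.get_image("wrist"))
go(653.5,-91,60,21.7)
```

```text
wrist yellow 2638 [246. 249.] [591.  236.2] [70.9 50.4] 1.3
wrist yellow 2878 [251. 196.] [579.6 288.7] [48.1 45.7] 1.3
wrist red 15036 [154. 188.] [492.9 293.5] [ 83.  156.7] 1.3

top yellow 1153 [157. 218.] [594.2 265.2] [ 94. 127.] 1.3
top yellow 253 [286. 201.] [653.3 -91. ] [53.  43.9] 22.5
top red 1816 [149. 262.] [478.5 294.3] [ 94.6 183.1] 1.3
top red 212 [248. 237.] [553.7  16.3] [38.5 47.2] 81.2
top red 213 [282. 233.] [558.1 -80. ] [38.3 47.3] 69.7
top red 216 [247. 201.] [653.5  18.4] [49.1 39.1] 7.2
outline [472.6 283.8] [63.9 38.9] 1.2
outline [474.1 338.1] [69.4 38.8] 1.2
turn -3.42 then shift [-3.773 -0.68   0.752] | now [577.1 284.7 135.2] 1.2
```

Call:
{"name": "jog_arm", "arguments": {
  "increments": [
    [0,0,-0.86,0,0,0,-0.5],
    [0,0,-0.86,0,0,0,-0.5],
    [0,0,-0.86,0,0,0,-0.5],
    [0,0,-0.86,0,0,0,-0.5],
    [0,0,0,-0.42,-0.075,0,-0.5],
    [0,0,0,-0.42,-0.075,0,-0.5],
    [0,0,0,-0.42,-0.075,0,-0.5],
    [0,0,0,-0.42,-0.075,0,-0.5]
  ]
}}

```text
time: 20.85
tcp_pos: [0.6115, 0.1164, 0.1345]
ee_rot: [[-0.373, 0.928, -0.003], [0.928, 0.373, -0.001], [0.001, -0.003, -1.0]]
contact_force: [0.0, -0.1, -0.5]
gripper_width: 0.0641
grasp_force: 0.0
```

Call:
{"name": "jog_arm", "arguments": {
  "increments": [
    [0,0,0,-0.42,-0.075,0,-0.5],
    [0,0,0,-0.42,-0.075,0,-0.5],
    [0,0,0,-0.42,-0.075,0,-0.5],
    [0,0,0,-0.42,-0.075,0.1,-0.5],
    [0,0,0,-0.41,-0.075,0.3,-0.5],
    [0,0,0,0,0,0.3,-0.5],
    [0,0,0,0,0,0.05,-0.5],
    [0,0,0,0,0,0,-0.5]
  ]
}}

```text
time: 21.65
tcp_pos: [0.6529, -0.0883, 0.0598]
ee_rot: [[-0.372, 0.928, -0.006], [0.928, 0.372, 0.001], [0.003, -0.005, -1.0]]
contact_force: [0.5, -0.0, 0.9]
gripper_width: 0.0643
grasp_force: 0.0
```

Run:
```python
from h import *
go(653.5,-91,1.5,22); seen("wrist")
```

```text
turn -0.02 then shift [-0.028 -0.005  0.583] | now [652.9 -88.3  59.8] 21.9
wrist yellow 3253 [261. 212.] [656.3 -88. ] [47.4 45.9] 21.5
wrist red 4063 [146. 151.] [564.4 -76.9] [46.1 48.8] 69.8
wrist red 4735 [321.  67.] [657.7  18. ] [48.6 40.6] 8.0
wrist red 3104 [185.  36.] [560.4  15.8] [39.7 52.7] 80.9
```

Call:
{"name": "jog_arm", "arguments": {
  "increments": [
    [0,0,0,-0.03,0.015,0.3,-0.5],
    [0,0,0,0,0,0.2,-0.5],
    [0,0,0,0,0,0.08,-0.5],
    [0,0,0,0,0,0,0.3],
    [0,0,0,0,0,0,0.3],
    [0,0,0,0,0,0,0.3],
    [0,0,0,0,0,0,0.3],
    [0,0,0,0,0,0,0.3]
  ]
}}

```text
time: 22.5
tcp_pos: [0.6586, -0.0911, 0.0052]
ee_rot: [[-0.372, 0.928, 0.002], [0.928, 0.372, -0.0], [-0.001, 0.001, -1.0]]
contact_force: [-0.0, -0.2, 1.4]
gripper_width: 0.0465
grasp_force: 41.4
```

Call:
{"name": "jog_arm", "arguments": {
  "increments": [
    [0,0,0,0,0,-0.1,0.3],
    [0,0,0,0,0,-0.4,0.3],
    [0,0,0,0,0,-0.4,0.3],
    [0,0,0,0,0,-0.4,0.3],
    [0,0,0,0,0,0,0.3],
    [0,0,0,0,0,0,0.3]
  ]
}}

```text
time: 23.1
tcp_pos: [0.659, -0.0913, 0.1363]
ee_rot: [[-0.372, 0.928, 0.004], [0.928, 0.372, -0.0], [-0.002, 0.003, -1.0]]
contact_force: [-0.0, 0.0, -1.8]
gripper_width: 0.0466
grasp_force: 41.6
```

Run:
```python
from h import *
go(576,338,130,1.2)
```

```text
turn 3.44 then shift [ 4.309 -0.74   0.063] | now [659.  -91.3 136.3] 21.8
```

Call:
{"name": "jog_arm", "arguments": {
  "increments": [
    [0,0,0.86,0,0,0,0.3],
    [0,0,0.86,0,0,0,0.3],
    [0,0,0.86,0,0,0,0.3],
    [0,0,0.86,0,0,0,0.3],
    [0,0,0,0.43,-0.074,0,0.3],
    [0,0,0,0.43,-0.074,0,0.3],
    [0,0,0,0.43,-0.074,0,0.3],
    [0,0,0,0.43,-0.074,0,0.3]
  ]
}}

```text
time: 23.9
tcp_pos: [0.6225, 0.0813, 0.1321]
ee_rot: [[-0.02, 1.0, -0.004], [1.0, 0.02, -0.0], [-0.0, -0.004, -1.0]]
contact_force: [0.8, -0.4, -0.9]
gripper_width: 0.047
grasp_force: 41.6
```

Call:
{"name": "jog_arm", "arguments": {
  "increments": [
    [0,0,0,0.43,-0.074,0,0.3],
    [0,0,0,0.43,-0.074,0,0.3],
    [0,0,0,0.43,-0.074,0,0.3],
    [0,0,0,0.43,-0.074,0,0.3],
    [0,0,0,0.43,-0.074,0,0.3],
    [0,0,0,0.43,-0.074,0,0.3],
    [0,0,0,0,0,0.2,0.3],
    [0,0,0,0,0,0.3,0.3]
  ]
}}

```text
time: 24.7
tcp_pos: [0.5746, 0.3394, 0.0836]
ee_rot: [[-0.024, 1.0, 0.001], [1.0, 0.024, 0.001], [0.001, 0.001, -1.0]]
contact_force: [0.2, -0.6, -2.2]
gripper_width: 0.0464
grasp_force: 41.6
```

Call:
{"name": "jog_arm", "arguments": {
  "increments": [
    [0,0,0,0,0,0,0.3],
    [0,0,0,0,0,0,0.3]
  ]
}}

```text
time: 24.9
tcp_pos: [0.5732, 0.3362, 0.0825]
ee_rot: [[-0.021, 1.0, -0.004], [1.0, 0.021, -0.002], [-0.002, -0.004, -1.0]]
contact_force: [-0.5, -0.5, -1.6]
gripper_width: 0.0462
grasp_force: 41.6
```

Run:
```python
from h import *
go(576,338,68.3,1.2); seen("top")
```

```text
turn -0.0 then shift [0.017 0.028 0.142] | now [573.2 336.2  82.5] 1.2
top yellow 1409 [153. 224.] [594.  285.4] [ 93.6 167.4] 1.3
top red 2170 [147. 262.] [478.5 293.6] [ 94.6 181.8] 1.0
top red 212 [248. 235.] [553.6  16.4] [38.6 46.6] 80.9
top red 214 [283. 233.] [558.  -79.9] [38.4 47.5] 69.4
top red 214 [247. 201.] [653.5  18.5] [49.1 38.9] 7.0
```

Lower and release. The next target is red at (553.6,16.4), phi −9.3.

Call:
{"name": "jog_arm", "arguments": {
  "increments": [
    [0,0,0,0.012,0.028,0.1,0.3],
    [0,0,0,0,0,0.04,0.3],
    [0,0,0,0,0,0,0.3],
    [0,0,0,0,0,0,-0.1],
    [0,0,0,0,0,0,-0.5],
    [0,0,0,0,0,0,-0.5],
    [0,0,0,0,0,-0.2,-0.5],
    [0,0,0,0,0,-0.4,-0.5]
  ]
}}

```text
time: 25.75
tcp_pos: [0.5752, 0.3371, 0.1276]
ee_rot: [[-0.021, 1.0, -0.006], [1.0, 0.021, -0.004], [-0.004, -0.006, -1.0]]
contact_force: [0.5, -0.2, 0.2]
gripper_width: 0.0642
grasp_force: 0.0
```

Call:
{"name": "jog_arm", "arguments": {
  "increments": [
    [0,0,0,0,0,0,-0.5],
    [0,0,0,0,0,0,-0.5]
  ]
}}

```text
time: 25.95
tcp_pos: [0.5788, 0.3393, 0.1322]
ee_rot: [[-0.021, 1.0, 0.003], [1.0, 0.021, 0.002], [0.002, 0.003, -1.0]]
contact_force: [-0.4, 0.3, -0.2]
gripper_width: 0.0639
grasp_force: 0.0
```

Run:
```python
from h import *
seen("wrist",.099); outlines(arm.get_image("wrist"))
go(553.6,16.4,60,-9.3)
```

```text
wrist yellow 7821 [254. 235.] [590.9 290.8] [ 81.  146.9] 1.8
wrist red 430 [198. 293.] [528.5 252.8] [13.8 59.9] 1.2
wrist red 8330 [146. 216.] [492.6 324.6] [ 82.7 108.3] 1.3
outline [472.2 337.9] [65.6 39. ] 1.2
turn 1.75 then shift [-3.215  0.287  0.697] | now [577.2 338.3 129.7] 1.2
```

Call:
{"name": "jog_arm", "arguments": {
  "increments": [
    [0,0,0.875,0,0,0,-0.5],
    [0,0,0.875,0,0,0,-0.5],
    [0,0,0,-0.4,0.036,0,-0.5],
    [0,0,0,-0.4,0.036,0,-0.5],
    [0,0,0,-0.4,0.036,0,-0.5],
    [0,0,0,-0.4,0.036,0,-0.5],
    [0,0,0,-0.4,0.036,0,-0.5],
    [0,0,0,-0.4,0.036,0,-0.5]
  ]
}}

```text
time: 26.85
tcp_pos: [0.5587, 0.0965, 0.1289]
ee_rot: [[0.161, 0.987, -0.003], [0.987, -0.161, -0.001], [-0.001, -0.002, -1.0]]
contact_force: [0.8, -0.4, 0.1]
gripper_width: 0.0638
grasp_force: 0.0
```

Call:
{"name": "jog_arm", "arguments": {
  "increments": [
    [0,0,0,-0.4,0.036,0.1,-0.5],
    [0,0,0,-0.4,0.036,0.2,-0.5],
    [0,0,0,0,0,0.35,-0.5],
    [0,0,0,0,0,0.05,-0.5],
    [0,0,0,0,0,0,-0.5],
    [0,0,0,0,0,0,-0.5]
  ]
}}

```text
time: 27.45
tcp_pos: [0.5549, 0.0189, 0.0609]
ee_rot: [[0.16, 0.987, 0.001], [0.987, -0.16, 0.0], [0.0, 0.001, -1.0]]
contact_force: [0.7, -0.7, 0.1]
gripper_width: 0.0639
grasp_force: 0.0
```

Run:
```python
from h import *
go(553.6,16.4,2,-9.3); seen("wrist")
```

```text
turn 0.01 then shift [-0.027 -0.009  0.589] | now [554.9  18.9  60.9] -9.2
wrist red 2003 [279. 292.] [562.9 -71.5] [56.3 50.2] 70.1
wrist red 3230 [257. 204.] [557.8  20.1] [45.8 47.2] 80.9
wrist red 3828 [384. 183.] [654.3  22.6] [53.1 46.7] 7.9
```

Call:
{"name": "jog_arm", "arguments": {
  "increments": [
    [0,0,0,-0.017,0.01,0.3,-0.5],
    [0,0,0,0,0,0.2,-0.5],
    [0,0,0,0,0,0.085,-0.5],
    [0,0,0,0,0,0,0.3],
    [0,0,0,0,0,0,0.3],
    [0,0,0,0,0,0,0.3],
    [0,0,0,0,0,0,0.3],
    [0,0,0,0,0,0,0.3]
  ]
}}

```text
time: 28.3
tcp_pos: [0.5556, 0.0162, 0.0024]
ee_rot: [[0.162, 0.987, 0.001], [0.987, -0.162, 0.0], [0.0, 0.001, -1.0]]
contact_force: [0.6, 0.1, 0.3]
gripper_width: 0.0468
grasp_force: 41.4
```

Call:
{"name": "jog_arm", "arguments": {
  "increments": [
    [0,0,0,0,0,-0.1,0.3],
    [0,0,0,0,0,-0.4,0.3],
    [0,0,0,0,0,-0.4,0.3],
    [0,0,0,0,0,-0.4,0.3],
    [0,0,0,0,0,0,0.3],
    [0,0,0,0,0,0,0.3]
  ]
}}

```text
time: 28.9
tcp_pos: [0.5562, 0.0162, 0.1336]
ee_rot: [[0.162, 0.987, 0.004], [0.987, -0.162, 0.0], [0.001, 0.003, -1.0]]
contact_force: [-0.3, 0.8, -1.7]
gripper_width: 0.0471
grasp_force: 41.8
```

Run:
```python
from h import *
go(465.5,230,130,1.2)
```

```text
turn -1.75 then shift [ 2.156 -0.862  0.036] | now [556.2  16.2 133.6] -9.3
```

Call:
{"name": "jog_arm", "arguments": {
  "increments": [
    [0,0,-0.875,0,0,0,0.3],
    [0,0,-0.875,0,0,0,0.3],
    [0,0,0,0.36,-0.144,0,0.3],
    [0,0,0,0.36,-0.144,0,0.3],
    [0,0,0,0.36,-0.144,0,0.3],
    [0,0,0,0.36,-0.144,0,0.3],
    [0,0,0,0.36,-0.144,0,0.3],
    [0,0,0,0.36,-0.144,0,0.3]
  ]
}}

```text
time: 29.7
tcp_pos: [0.4619, 0.2309, 0.1301]
ee_rot: [[-0.021, 1.0, -0.003], [1.0, 0.021, -0.002], [-0.002, -0.003, -1.0]]
contact_force: [0.3, 0.3, -0.3]
gripper_width: 0.0464
grasp_force: 41.8
```

Call:
{"name": "jog_arm", "arguments": {
  "increments": [
    [0,0,0,0,0,0,0.3],
    [0,0,0,0,0,0.2,0.3],
    [0,0,0,0,0,0.3,0.3],
    [0,0,0,0,0,0,0.3],
    [0,0,0,0,0,0,0.3]
  ]
}}

```text
time: 30.2
tcp_pos: [0.4629, 0.2292, 0.0808]
ee_rot: [[-0.02, 1.0, -0.003], [1.0, 0.02, -0.002], [-0.002, -0.004, -1.0]]
contact_force: [0.4, 0.3, -0.7]
gripper_width: 0.0468
grasp_force: 41.8
```

Run:
```python
from h import *
go(465.8,230,65.8,1.2); seen("top"); outlines(arm.get_image("wrist"))
```

```text
turn -0.0 then shift [0.007 0.03  0.15 ] | now [462.9 229.2  80.8] 1.2
top yellow 1713 [145. 222.] [592.  292.9] [ 97.1 182.4] 1.3
top red 347 [174. 259.] [479.9 224.9] [93.5 44.2] 1.3
top red 221 [283. 233.] [558.3 -80.2] [39.1 48.2] 70.1
top red 214 [247. 201.] [653.6  18.5] [49.  38.9] 7.0
outline [481.5 283.2] [80.9 36.5] 1.2
```

Call:
{"name": "jog_arm", "arguments": {
  "increments": [
    [0,0,0,0.007,0.033,0.1,0.3],
    [0,0,0,0,0,0.048,0.3],
    [0,0,0,0,0,0,0.3],
    [0,0,0,0,0,0,-0.1],
    [0,0,0,0,0,0,-0.5],
    [0,0,0,0,0,0,-0.5],
    [0,0,0,0,0,-0.2,-0.5],
    [0,0,0,0,0,-0.4,-0.5]
  ]
}}

```text
time: 31.1
tcp_pos: [0.4649, 0.2299, 0.1251]
ee_rot: [[-0.021, 1.0, -0.006], [1.0, 0.021, -0.003], [-0.003, -0.006, -1.0]]
contact_force: [0.2, -0.4, 0.0]
gripper_width: 0.064
grasp_force: 0.0
```

Call:
{"name": "jog_arm", "arguments": {
  "increments": [
    [0,0,0,0,0,0,-0.5],
    [0,0,0,0,0,0,-0.5]
  ]
}}

```text
time: 31.3
tcp_pos: [0.4686, 0.2317, 0.1283]
ee_rot: [[-0.021, 1.0, 0.003], [1.0, 0.021, 0.001], [0.001, 0.003, -1.0]]
contact_force: [-0.6, -0.3, -0.4]
gripper_width: 0.0644
grasp_force: 0.0
```

Run:
```python
from h import *
seen("wrist",.099)
go(558.2,-80,60,-20.2)
```

```text
wrist yellow 3479 [389. 205.] [575.6 232.8] [58.8 46.2] 1.1
wrist yellow 4585 [400. 131.] [582.2 294.5] [72.6 57.8] 1.6
wrist yellow 6353 [420.  64.] [581.6 340.4] [71.4 48.5] 1.2
wrist red 23849 [275. 133.] [479.5 287.3] [ 82.1 155.8] 1.3
turn 3.57 then shift [-2.608  1.925  0.671] | now [467.6 231.2 127.1] 1.2
```

Call:
{"name": "jog_arm", "arguments": {
  "increments": [
    [0,0,0.89,0,0,0,-0.5],
    [0,0,0.89,0,0,0,-0.5],
    [0,0,0.89,0,0,0,-0.5],
    [0,0,0.89,0,0,0,-0.5],
    [0,0,0,-0.373,0.275,0,-0.5],
    [0,0,0,-0.373,0.275,0,-0.5],
    [0,0,0,-0.373,0.275,0,-0.5],
    [0,0,0,-0.373,0.275,0,-0.5]
  ]
}}

```text
time: 32.15
tcp_pos: [0.5184, 0.0516, 0.1255]
ee_rot: [[0.344, 0.939, -0.003], [0.939, -0.344, -0.0], [-0.001, -0.002, -1.0]]
contact_force: [0.5, -0.3, -0.3]
gripper_width: 0.0639
grasp_force: 0.0
```

Call:
{"name": "jog_arm", "arguments": {
  "increments": [
    [0,0,0,-0.373,0.275,0,-0.5],
    [0,0,0,-0.373,0.275,0.1,-0.5],
    [0,0,0,-0.373,0.275,0.2,-0.5],
    [0,0,0,0,0,0.3,-0.5],
    [0,0,0,0,0,0.05,-0.5],
    [0,0,0,0,0,0,-0.5],
    [0,0,0,0,0,0,-0.5]
  ]
}}

```text
time: 32.85
tcp_pos: [0.558, -0.0789, 0.0626]
ee_rot: [[0.343, 0.939, -0.0], [0.939, -0.343, 0.0], [0.0, -0.0, -1.0]]
contact_force: [0.3, -0.1, 1.1]
gripper_width: 0.0643
grasp_force: 0.0
```

Run:
```python
from h import *
go(558.2,-80,2,-20.2); seen("wrist")
```

```text
turn 0.02 then shift [-0.009  0.006  0.606] | now [558.  -78.9  62.6] -20.1
wrist red 3194 [259. 203.] [563. -77.] [45.4 47.2] 69.9
wrist red 4726 [340.  40.] [654.9  18.5] [52.7 40.1] 7.9
```

Call:
{"name": "jog_arm", "arguments": {
  "increments": [
    [0,0,0,0,0.02,0.3,-0.5],
    [0,0,0,0,0,0.22,-0.5],
    [0,0,0,0,0,0.085,-0.5],
    [0,0,0,0,0,0,0.3],
    [0,0,0,0,0,0,0.3],
    [0,0,0,0,0,0,0.3],
    [0,0,0,0,0,0,0.3],
    [0,0,0,0,0,0,0.3]
  ]
}}

```text
time: 33.7
tcp_pos: [0.5605, -0.0807, 0.0023]
ee_rot: [[0.345, 0.939, 0.001], [0.939, -0.345, -0.0], [0.0, 0.001, -1.0]]
contact_force: [0.4, 0.3, -0.6]
gripper_width: 0.0469
grasp_force: 41.1
```

Call:
{"name": "jog_arm", "arguments": {
  "increments": [
    [0,0,0,0,0,-0.1,0.3],
    [0,0,0,0,0,-0.4,0.3],
    [0,0,0,0,0,-0.4,0.3],
    [0,0,0,0,0,-0.4,0.3],
    [0,0,0,0,0,0,0.3],
    [0,0,0,0,0,0,0.3]
  ]
}}

```text
time: 34.3
tcp_pos: [0.561, -0.0808, 0.1335]
ee_rot: [[0.345, 0.939, 0.003], [0.939, -0.345, -0.0], [0.001, 0.003, -1.0]]
contact_force: [-0.3, -0.2, -1.6]
gripper_width: 0.0463
grasp_force: 41.7
```

Run:
```python
from h import *
go(465.5,284,130,1.2)
```

```text
turn -3.56 then shift [ 3.667 -0.879  0.035] | now [561.  -80.8 133.5] -20.2
```

Call:
{"name": "jog_arm", "arguments": {
  "increments": [
    [0,0,-0.89,0,0,0,0.3],
    [0,0,-0.89,0,0,0,0.3],
    [0,0,-0.89,0,0,0,0.3],
    [0,0,-0.89,0,0,0,0.3],
    [0,0,0,0.41,-0.095,0,0.3],
    [0,0,0,0.41,-0.095,0,0.3],
    [0,0,0,0.41,-0.095,0,0.3],
    [0,0,0,0.41,-0.095,0,0.3]
  ]
}}

```text
time: 35.1
tcp_pos: [0.5163, 0.0836, 0.1299]
ee_rot: [[-0.02, 1.0, -0.004], [1.0, 0.02, -0.001], [-0.0, -0.004, -1.0]]
contact_force: [-0.2, -0.3, -1.1]
gripper_width: 0.047
grasp_force: 41.7
```

Call:
{"name": "jog_arm", "arguments": {
  "increments": [
    [0,0,0,0.41,-0.095,0,0.3],
    [0,0,0,0.41,-0.095,0,0.3],
    [0,0,0,0.41,-0.095,0,0.3],
    [0,0,0,0.41,-0.095,0,0.3],
    [0,0,0,0.38,-0.095,0,0.3],
    [0,0,0,0,0,0.2,0.3],
    [0,0,0,0,0,0.3,0.3],
    [0,0,0,0,0,0,0.3]
  ]
}}

```text
time: 35.9
tcp_pos: [0.462, 0.2813, 0.0767]
ee_rot: [[-0.022, 1.0, -0.01], [1.0, 0.022, -0.006], [-0.006, -0.01, -1.0]]
contact_force: [-0.7, -0.4, -2.1]
gripper_width: 0.0469
grasp_force: 41.7
```

Call:
{"name": "jog_arm", "arguments": {
  "increments": [
    [0,0,0,0,0,0,0.3],
    [0,0,0,0,0,0,0.3]
  ]
}}

```text
time: 36.1
tcp_pos: [0.4673, 0.2835, 0.0823]
ee_rot: [[-0.02, 1.0, 0.0], [1.0, 0.02, 0.0], [0.0, 0.0, -1.0]]
contact_force: [0.2, -0.1, -0.6]
gripper_width: 0.0467
grasp_force: 41.7
```

Run:
```python
from h import *
go(465.5,284,65.8,1.2); seen("top"); outlines(arm.get_image("wrist"))
```

```text
turn -0.01 then shift [ 0.006 -0.018  0.165] | now [467.3 283.5  82.3] 1.2
top yellow 1715 [147. 224.] [593.  292.6] [ 95.5 182. ] 1.4
top red 924 [162. 264.] [479.4 255.7] [ 94.  103.9] 0.8
top red 214 [246. 202.] [653.5  18.5] [49.  38.8] 7.7
outline [480.2 336.5] [80.7 34.7] 1.1
```

Call:
{"name": "jog_arm", "arguments": {
  "increments": [
    [0,0,0,0.005,-0.015,0.1,0.3],
    [0,0,0,0,0,0.062,0.3],
    [0,0,0,0,0,0,0.3],
    [0,0,0,0,0,0,-0.1],
    [0,0,0,0,0,0,-0.5],
    [0,0,0,0,0,0,-0.5],
    [0,0,0,0,0,-0.2,-0.5],
    [0,0,0,0,0,-0.4,-0.5]
  ]
}}

```text
time: 37.0
tcp_pos: [0.4627, 0.2825, 0.1231]
ee_rot: [[-0.021, 1.0, -0.006], [1.0, 0.021, -0.004], [-0.004, -0.006, -1.0]]
contact_force: [0.7, -0.4, 0.2]
gripper_width: 0.0642
grasp_force: 0.0
```

Call:
{"name": "jog_arm", "arguments": {
  "increments": [
    [0,0,0,0,0,0,-0.5],
    [0,0,0,0,0,0,-0.5]
  ]
}}

```text
time: 37.2
tcp_pos: [0.4662, 0.2846, 0.1266]
ee_rot: [[-0.021, 1.0, 0.002], [1.0, 0.021, 0.002], [0.001, 0.002, -1.0]]
contact_force: [0.3, -0.9, -1.6]
gripper_width: 0.064
grasp_force: 0.0
```

Run:
```python
from h import *
seen("wrist",.099)
go(653.5,18.5,60,7.5)
```

```text
wrist yellow 10608 [393. 192.] [579. 296.] [154.4  71.2] 88.0
wrist red 880 [383. 364.] [601.  113.3] [31.9 61.4] 34.9
wrist red 19286 [265. 186.] [479.3 292. ] [ 82.  159.7] 1.3
turn -1.05 then shift [-2.879  1.52   0.654] | now [465.3 284.1 125.4] 1.2
```

Call:
{"name": "jog_arm", "arguments": {
  "increments": [
    [0,0,-0.525,0,0,0,-0.5],
    [0,0,-0.525,0,0,0,-0.5],
    [0,0,0,-0.411,0.217,0,-0.5],
    [0,0,0,-0.411,0.217,0,-0.5],
    [0,0,0,-0.411,0.217,0,-0.5],
    [0,0,0,-0.411,0.217,0,-0.5],
    [0,0,0,-0.411,0.217,0,-0.5],
    [0,0,0,-0.411,0.217,0,-0.5]
  ]
}}

```text
time: 38.05
tcp_pos: [0.6263, 0.0548, 0.1238]
ee_rot: [[-0.131, 0.991, -0.003], [0.991, 0.131, -0.0], [0.0, -0.003, -1.0]]
contact_force: [-0.1, 0.4, 0.4]
gripper_width: 0.0643
grasp_force: 0.0
```

Call:
{"name": "jog_arm", "arguments": {
  "increments": [
    [0,0,0,-0.411,0.217,0.1,-0.5],
    [0,0,0,0,0,0.3,-0.5],
    [0,0,0,0,0,0.25,-0.5],
    [0,0,0,0,0,0,-0.5],
    [0,0,0,0,0,0,-0.5]
  ]
}}

```text
time: 38.55
tcp_pos: [0.652, 0.0187, 0.0592]
ee_rot: [[-0.131, 0.991, -0.004], [0.991, 0.131, -0.0], [0.0, -0.003, -1.0]]
contact_force: [0.2, 1.0, 0.2]
gripper_width: 0.0642
grasp_force: 0.0
```

Run:
```python
from h import *
go(653.5,18.5,2,7.6); seen("wrist")
```

```text
turn -0.02 then shift [-0.004  0.014  0.572] | now [652.   18.7  59.2] 7.5
wrist red 3306 [266. 201.] [657.8  22.7] [47.5 45.5] 7.6
```

Call:
{"name": "jog_arm", "arguments": {
  "increments": [
    [0,0,0,0,0.03,0.3,-0.5],
    [0,0,0,0,0,0.2,-0.5],
    [0,0,0,0,0,0.09,-0.5],
    [0,0,0,0,0,0,0.3],
    [0,0,0,0,0,0,0.3],
    [0,0,0,0,0,0,0.3],
    [0,0,0,0,0,0,0.3],
    [0,0,0,0,0,0,0.3]
  ]
}}

```text
time: 39.4
tcp_pos: [0.6569, 0.019, 0.0022]
ee_rot: [[-0.131, 0.991, 0.001], [0.991, 0.131, 0.0], [-0.0, 0.001, -1.0]]
contact_force: [0.3, 0.7, -0.4]
gripper_width: 0.0469
grasp_force: 41.5
```

Call:
{"name": "jog_arm", "arguments": {
  "increments": [
    [0,0,0,0,0,-0.1,0.3],
    [0,0,0,0,0,-0.4,0.3],
    [0,0,0,0,0,-0.4,0.3],
    [0,0,0,0,0,-0.4,0.3],
    [0,0,0,0,0,0,0.3],
    [0,0,0,0,0,0,0.3]
  ]
}}

```text
time: 40.0
tcp_pos: [0.6576, 0.019, 0.1335]
ee_rot: [[-0.131, 0.991, 0.004], [0.991, 0.131, 0.0], [-0.0, 0.004, -1.0]]
contact_force: [0.1, 0.7, -2.1]
gripper_width: 0.0465
grasp_force: 41.6
```

Run:
```python
from h import *
go(464.3,337.8,130,1.2)
```

```text
turn 1.05 then shift [ 3.228 -1.866  0.035] | now [657.6  19.  133.5] 7.5
```

Call:
{"name": "jog_arm", "arguments": {
  "increments": [
    [0,0,0.525,0,0,0,0.3],
    [0,0,0.525,0,0,0,0.3],
    [0,0,0,0.4,-0.233,0,0.3],
    [0,0,0,0.4,-0.233,0,0.3],
    [0,0,0,0.4,-0.233,0,0.3],
    [0,0,0,0.4,-0.233,0,0.3],
    [0,0,0,0.4,-0.233,0,0.3],
    [0,0,0,0.4,-0.233,0,0.3]
  ]
}}

```text
time: 40.8
tcp_pos: [0.509, 0.2566, 0.1296]
ee_rot: [[-0.021, 1.0, -0.003], [1.0, 0.021, -0.002], [-0.002, -0.003, -1.0]]
contact_force: [0.5, 0.5, -0.2]
gripper_width: 0.0469
grasp_force: 41.6
```

Call:
{"name": "jog_arm", "arguments": {
  "increments": [
    [0,0,0,0.4,-0.233,0,0.3],
    [0,0,0,0.4,-0.233,0,0.3],
    [0,0,0,0,0,0,0.3],
    [0,0,0,0,0,0.2,0.3],
    [0,0,0,0,0,0.3,0.3],
    [0,0,0,0,0,0,0.3],
    [0,0,0,0,0,0,0.3],
    [0,0,0,0,0,0,0.3]
  ]
}}

```text
time: 41.6
tcp_pos: [0.464, 0.335, 0.0822]
ee_rot: [[-0.02, 1.0, 0.001], [1.0, 0.02, 0.0], [0.0, 0.001, -1.0]]
contact_force: [0.5, -0.7, -0.3]
gripper_width: 0.0468
grasp_force: 41.7
```

Run:
```python
from h import *
go(464.3,337.8,65.8,1.2); seen("top")
```

```text
turn -0.0 then shift [0.028 0.003 0.164] | now [464.  335.   82.2] 1.2
top yellow 1708 [145. 220.] [593.5 292.7] [ 94.3 182. ] 1.3
top red 1477 [148. 266.] [478.8 286.6] [ 94.2 164.9] 1.3
```

Call:
{"name": "jog_arm", "arguments": {
  "increments": [
    [0,0,0,0.025,0.003,0.1,0.3],
    [0,0,0,0,0,0.06,0.3],
    [0,0,0,0,0,0,0.3],
    [0,0,0,0,0,0,-0.1],
    [0,0,0,0,0,0,-0.5],
    [0,0,0,0,0,0,-0.5],
    [0,0,0,0,0,-0.2,-0.5],
    [0,0,0,0,0,-0.4,-0.5]
  ]
}}

```text
time: 42.45
tcp_pos: [0.4612, 0.3358, 0.1231]
ee_rot: [[-0.021, 1.0, -0.006], [1.0, 0.021, -0.004], [-0.004, -0.006, -1.0]]
contact_force: [-0.0, 0.9, 0.1]
gripper_width: 0.0637
grasp_force: 0.0
```

Call:
{"name": "jog_arm", "arguments": {
  "increments": [
    [0,0,0,0,0,-0.4,-0.5],
    [0,0,0,-0.4,0.15,-0.4,-0.5],
    [0,0,0,-0.4,0.15,-0.3,-0.5],
    [0,0,0,-0.4,0.15,0,-0.5],
    [0,0,0,-0.3,0.15,0,-0.5],
    [0,0,0,0,0,0,-0.5],
    [0,0,0,0,0,0,-0.5]
  ]
}}

```text
time: 43.15
tcp_pos: [0.5239, 0.1957, 0.2284]
ee_rot: [[-0.019, 1.0, -0.0], [1.0, 0.019, 0.001], [0.001, -0.0, -1.0]]
contact_force: [1.2, -0.2, 0.0]
gripper_width: 0.0641
grasp_force: 0.0
```

Run:
```python
from h import *
d=snap("wrist","w8"); print(arm.sense()["tcp_pos"])
```

```text
[0.52349686 0.19644236 0.2283114 ]
```

View pics/w8.png

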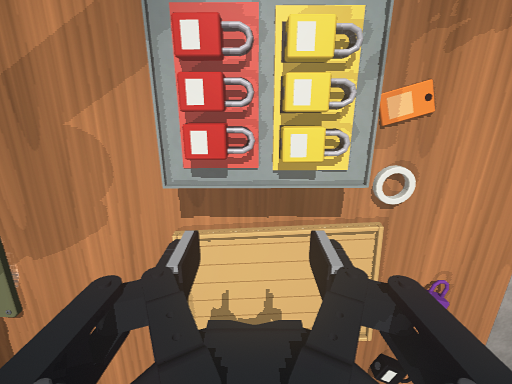

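All six padlocks lie on their outlines with shackles to the back: reds at (200,35), (200,92), (203,142) and yellows at (308,36), (305,92), (303,145). The tray is empty. Now the regulator cabinet.

Run:
```python
from h import *
d=arm.get_image("top"); im=d["image"]
print("corners",(ray(d,[(340,215),(414.5,206.7),(429,283),(350.7,294)],.08)*1000).round())
f=4; h=cv2.cvtColor(cv2.resize(im,None,fx=f,fy=f,interpolation=cv2.INTER_CUBIC),cv2.COLOR_RGB2HSV).astype(int); H,S,V=h[...,0],h[...,1],h[...,2]
for n,m,z in (("blue",(H>105)&(H<125)&(S>140)&(V>60),.101),("green",(H>45)&(H<85)&(S>90)&(V>60),.081)):
    m=m.astype(np.uint8); m[:,:330*f]=0
    for k in cv2.findContours(m,cv2.RETR_EXTERNAL,cv2.CHAIN_APPROX_NONE)[0]:
        if cv2.contourArea(k)>60:
            hl=(cv2.convexHull(k)[:,0]+.5)/f-.5; cc,s,a=rect(d,hl,z); print(n,hl.mean(0).round(1),cc.round(1),np.round(s,1),round(a,1))
go(480,-370,260,-90+9+180)
```

```text
corners [[ 603. -235.]
 [ 625. -439.]
 [ 421. -463.]
 [ 394. -255.]]
blue [389.1 260.5] [ 474.1 -353.2] [84.6 48.6] 6.4
green [391.1 288. ] [ 408.2 -362. ] [ 3.9 11.6] 86.6
turn -16.29 then shift [ 1.315 -5.531 -0.318] | now [523.3 196.9 228.2] 1.2
```

Call:
{"name": "jog_arm", "arguments": {
  "increments": [
    [0,0,-0.99,0,0,0,-0.5],
    [0,0,-0.99,0,0,0,-0.5],
    [0,0,-0.99,0,0,0,-0.5],
    [0,0,-0.99,0,0,0,-0.5],
    [0,0,-0.99,0,0,0,-0.5],
    [0,0,-0.99,0,0,0,-0.5],
    [0,0,-0.99,0,0,0,-0.5],
    [0,0,-0.99,0,0,0,-0.5]
  ]
}}

```text
time: 44.05
tcp_pos: [0.523, 0.1977, 0.2282]
ee_rot: [[-0.756, 0.655, -0.001], [0.655, 0.756, 0.0], [0.0, -0.0, -1.0]]
contact_force: [-0.1, -0.6, -0.6]
gripper_width: 0.0637
grasp_force: 0.0
```

Call:
{"name": "jog_arm", "arguments": {
  "increments": [
    [0,0,-0.99,0,0,0,-0.5],
    [0,0,-0.99,0,0,0,-0.5],
    [0,0,-0.99,0,0,0,-0.5],
    [0,0,-0.99,0,0,0,-0.5],
    [0,0,-0.99,0,0,0,-0.5],
    [0,0,-0.99,0,0,0,-0.5],
    [0,0,-0.99,0,0,0,-0.5],
    [0,0,-0.99,0,0,0,-0.5]
  ]
}}

```text
time: 44.85
tcp_pos: [0.523, 0.1977, 0.2282]
ee_rot: [[-0.993, -0.115, -0.001], [-0.115, 0.993, 0.0], [0.001, 0.0, -1.0]]
contact_force: [-0.9, -0.5, 0.0]
gripper_width: 0.0638
grasp_force: 0.0
```

Call:
{"name": "jog_arm", "arguments": {
  "increments": [
    [0,0,0,0.1,-0.45,0,-0.5],
    [0,0,0,0.1,-0.45,0,-0.5],
    [0,0,0,0.1,-0.45,0,-0.5],
    [0,0,0,0.1,-0.45,0,-0.5],
    [0,0,0,0.1,-0.45,0,-0.5],
    [0,0,0,0.1,-0.45,0,-0.5],
    [0,0,0,0.1,-0.45,0,-0.5],
    [0,0,0,0.1,-0.45,0,-0.5]
  ]
}}

```text
time: 45.65
tcp_pos: [0.4833, -0.1706, 0.2284]
ee_rot: [[-0.994, -0.111, 0.0], [-0.111, 0.994, 0.0], [-0.0, 0.0, -1.0]]
contact_force: [0.7, -0.2, -0.1]
gripper_width: 0.064
grasp_force: 0.0
```

Call:
{"name": "jog_arm", "arguments": {
  "increments": [
    [0,0,0,0.1,-0.45,0,-0.5],
    [0,0,0,0.1,-0.45,0,-0.5],
    [0,0,0,0.1,-0.45,0,-0.5],
    [0,0,0,0.1,-0.45,0,-0.5],
    [0,0,0,0,0,0,-0.5],
    [0,0,0,0,0,0,-0.5]
  ]
}}

```text
time: 46.25
tcp_pos: [0.4634, -0.3531, 0.2278]
ee_rot: [[-0.994, -0.108, -0.001], [-0.108, 0.994, 0.001], [0.0, 0.001, -1.0]]
contact_force: [0.0, 0.8, 0.2]
gripper_width: 0.0643
grasp_force: 0.0
```

Run:
```python
from h import *
d=snap("wrist","w9"); go(460,-355,228,96.3); print(arm.sense()["joints"].round(1))
```

```text
turn 0.0 then shift [ 0.038 -0.024 -0.   ] | now [ 463.5 -352.2  228. ] 96.3
[-37.3  20.3   2.8  72.6   0.  -43.6]
```

View pics/w9.png

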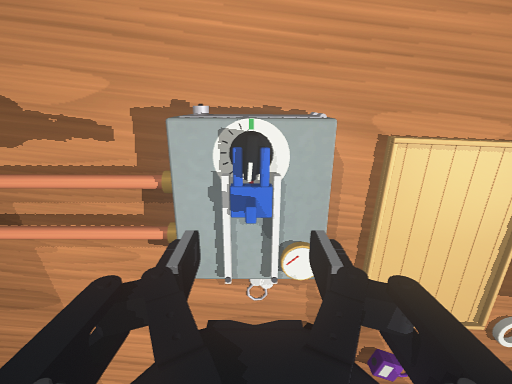

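The wrist view shows the cabinet aligned with the tool:
- The dial centre is at about (252,152), with the green mark at (251,125).
- The lock bridge is at (251,199) and the tab at about (251,213).

I'll take numbers and one annotated crop.

Run:
```python
from h import *
d=arm.get_image("wrist"); im=d["image"]; f=4
big=cv2.resize(im,None,fx=f,fy=f,interpolation=cv2.INTER_CUBIC); h=cv2.cvtColor(big,cv2.COLOR_RGB2HSV).astype(int); H,S,V=h[...,0],h[...,1],h[...,2]
def show(n,m,z,amin=300):
    for k in cv2.findContours(m.astype(np.uint8),cv2.RETR_EXTERNAL,cv2.CHAIN_APPROX_NONE)[0]:
        b=cv2.boundingRect(k)
        if cv2.contourArea(k)>amin and 160*f<b[0]<340*f and b[1]<300*f:
            hl=(cv2.convexHull(k)[:,0]+.5)/f-.5; cc,s,a=rect(d,hl,z); print(n,np.array(b)/f,cc.round(1),np.round(s,1),round(a,1))
show("blue",(H>105)&(H<125)&(S>140)&(V>60),.101)
show("tabdark",(H>105)&(H<125)&(S>140)&(V>60)&(V<150),.132,100)
show("green",(H>45)&(H<85)&(S>90)&(V>60),.081)
show("white",(S<40)&(V>190),.081,1500)
m=((S<60)&(V>60)&(V<175)).astype(np.uint8); 
W=ray(d,[(167,118),(336,118),(175,278),(327,278)],.08)*1000; print("corners",W.round(1).tolist())
c=big[100*f:240*f,190*f:315*f].copy()
cv2.imwrite("pics/c1.png",c[:,:,::-1]); print(c.shape)
```

```text
blue [229.25 147.25  42.5   75.75] [ 479.4 -355.6] [91.8 49.3] 6.3
tabdark [229.5  189.25  25.5   23.75] [ 487.4 -363.6] [28.8 24.2] 87.9
tabdark [241.75 147.5   26.    39.5 ] [ 448.5 -354.5] [19.8 43.5] 87.4
tabdark [232.   147.25   9.25  29.5 ] [ 445.3 -372.9] [30.1  9. ] 6.9
green [248.25 118.5    4.75  10.5 ] [ 409.9 -363.1] [11.5  5.2] 5.9
white [247.25 278.75  29.25  21.25] [ 635.9 -323.5] [35.8 40.8] 5.8
white [282.5  248.    30.5   31.25] [ 589.8 -280.4] [49.7 39. ] 17.5
white [221.75 207.75   9.25  70.  ] [ 569.3 -378.6] [104.8   9.8] 5.7
white [211.75 137.     8.5   35.25] [ 450.5 -400.6] [42.2  9.8] 4.5
white [224.5  118.25  65.   159.  ] [ 502.4 -322.6] [218.1  65.9] 22.0
corners [[414.5, -458.8], [393.2, -265.6], [631.5, -445.6], [608.3, -233.9]]
(560, 500, 3)
```

View pics/c1.png

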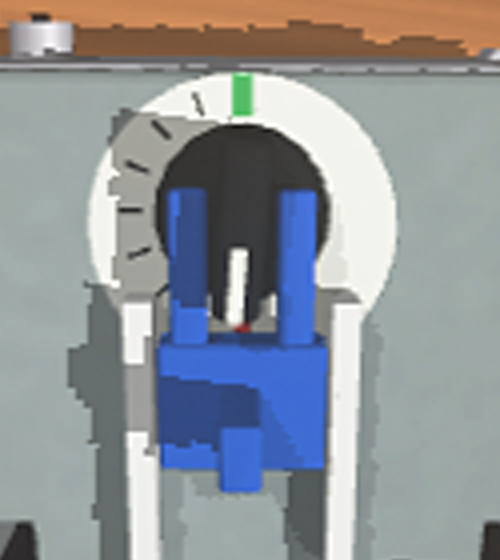

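The crop shows the knob with its white pointer on the red line. The prongs reach past it, and the tab's top face is centred at about pixel (250,215). The skirt is centred at about (251,152).

Run:
```python
from h import *
d=arm.get_image("wrist")
for n,u,z in(("tab",(250.2,215),.132),("skirt c",(251,152),.09),("skirt top",(251,131.3),.09),("dial top",(250.6,118),.081),("dial L",(212,150),.081),("dial R",(289.2,150),.081),("prong tip",(251,147.3),.101),("bridge front",(251,186),.101),("green",(250.6,123.7),.081)): print(n,(ray(d,u,z)*1000).round(1))
```

```text
tab [[ 502.  -352.2]]
skirt c [[ 441.5 -358.3]]
skirt top [[ 418.  -360.8]]
dial top [[ 404.1 -362.9]]
dial L [[ 445.8 -404.6]]
dial R [[ 435.7 -313.3]]
prong tip [[ 434.3 -358.9]]
bridge front [[ 479.1 -354.1]]
green [[ 410.4 -362.2]]
```

Call:
{"name": "jog_arm", "arguments": {
  "increments": [
    [0,0,0,-0.2,-0.02,0,0.05],
    [0,0,0,-0.183,-0.022,0,0.05],
    [0,0,0,0,0,0.3,0.05],
    [0,0,0,0,0,0.4,0.05],
    [0,0,0,0,0,0,0.05],
    [0,0,0,0,0,0,0.05]
  ]
}}

```text
time: 47.0
tcp_pos: [0.5015, -0.3519, 0.1586]
ee_rot: [[-0.994, -0.111, -0.002], [-0.111, 0.994, 0.001], [0.001, 0.001, -1.0]]
contact_force: [0.2, -0.2, 0.4]
gripper_width: 0.0407
grasp_force: 0.0
```

```bash
cat >> h.py <<'E'
def labels():
    d=arm.get_image("top"); f=4; r=cv2.resize(d["image"],None,fx=f,fy=f,interpolation=cv2.INTER_CUBIC); h=cv2.cvtColor(r,cv2.COLOR_RGB2HSV).astype(int)
    m=((h[...,1]<75)&(h[...,2]>150)).astype(np.uint8); m[:,:110*f]=0; m[:,192*f:]=0; m[:195*f]=0; m[292*f:]=0
    for k in cv2.findContours(m,cv2.RETR_EXTERNAL,cv2.CHAIN_APPROX_NONE)[0]:
        if 15*16<cv2.contourArea(k)<200*16: cc,s,a=rect(d,(cv2.convexHull(k)[:,0]+.5)/f-.5,.099); print("label",cc.round(1),np.round(s,1),round(a,1))
E
python3 - <<'E'
from h import *
labels(); go(502,-352.2,88,96.2)
d=arm.get_image("wrist"); im=d["image"]
h=cv2.cvtColor(im,cv2.COLOR_RGB2HSV).astype(int); m=(h[...,0]>105)&(h[...,0]<125)&(h[...,1]>140)&(h[...,2]>60)
p=np.argwhere(m); print("blue rows/cols",p.min(0),p.max(0)); cv2.imwrite("pics/c2.png",cv2.resize(im[80:330,130:380],(600,600))[:,:,::-1])
E
```

```text
label [457.1 338.4] [18.5 25.7] 1.8
label [458.9 285.2] [18.9 25.6] 1.8
label [461.3 232. ] [18.6 25.7] 1.7
label [571.8 339.4] [25.5 17.4] 89.6
label [571.7 286.6] [17.9 24.8] 2.2
label [572.3 230.8] [24.5 17.4] 89.6
turn 0.02 then shift [0.006 0.009 0.721] | now [ 502.7 -353.   160.1] 96.3
blue rows/cols [114 227] [215 282]
```

View pics/c2.png

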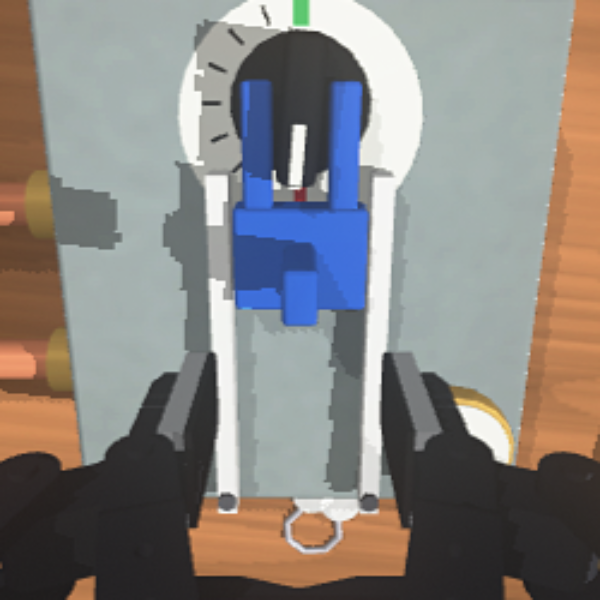

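The tab's top is centred at pixel (255,204), midway between the fingers. The labels confirm all six padlocks are in place.

Run:
```python
from h import *
d=arm.get_image("wrist"); t=(ray(d,(255,204.3),.132)*1000)[0]
print("tab",t.round(1),"skirt top",(ray(d,(130+300/2.4,80+30/2.4),.09)*1000).round(1),"skirt LR",(ray(d,[(130+231/2.4,124),(130+370/2.4,124)],.09)*1000).round(1).tolist()); go(*t,88,96.2)
```

```text
tab [ 502.6 -353.6] skirt top [[ 418.6 -363. ]] skirt LR [[447.1, -385.1], [441.6, -334.8]]
turn 0.01 then shift [0.007 0.006 0.731] | now [ 503.4 -354.1  161.1] 96.3
```

Call:
{"name": "jog_arm", "arguments": {
  "increments": [
    [0,0,0,0.005,0.006,0.35,0.05],
    [0,0,0,0,0,0.3,0.05],
    [0,0,0,0,0,0.07,0.05],
    [0,0,0,0,0,0,0.05],
    [0,0,0,0,0,0,0.9],
    [0,0,0,0,0,0,0.9],
    [0,0,0,0,0,0,0.9],
    [0,0,0,0,0,0,0.9]
  ]
}}

```text
time: 47.95
tcp_pos: [0.5026, -0.3531, 0.0888]
ee_rot: [[-0.994, -0.109, 0.004], [-0.109, 0.994, -0.001], [-0.003, -0.001, -1.0]]
contact_force: [-0.0, 3.3, 6.7]
gripper_width: 0.0112
grasp_force: 40.0
```

Call:
{"name": "jog_arm", "arguments": {
  "increments": [
    [0,0,0,-0.05,0,0,0.9],
    [0,0,0,-0.1,0,0,0.9],
    [0,0,0,-0.13,0,0,0.9],
    [0,0,0,-0.13,0,0,0.9],
    [0,0,0,-0.13,0,0,0.9],
    [0,0,0,-0.1,0,0,0.9],
    [0,0,0,-0.05,0,0,0.9],
    [0,0,0,0,0,0,0.9]
  ]
}}

```text
time: 48.75
tcp_pos: [0.5684, -0.3462, 0.0887]
ee_rot: [[-0.994, -0.108, -0.002], [-0.108, 0.994, -0.002], [0.003, -0.002, -1.0]]
contact_force: [-6.7, 0.3, 8.9]
gripper_width: 0.0112
grasp_force: 40.4
```

Call:
{"name": "jog_arm", "arguments": {
  "increments": [
    [0,0,0,0,0,0,0.9],
    [0,0,0,0,0,0,0.9]
  ]
}}

```text
time: 48.95
tcp_pos: [0.5684, -0.3462, 0.0887]
ee_rot: [[-0.994, -0.108, -0.001], [-0.108, 0.994, -0.002], [0.002, -0.002, -1.0]]
contact_force: [-4.9, 0.9, 8.8]
gripper_width: 0.011
grasp_force: 40.3
```

Call:
{"name": "jog_arm", "arguments": {
  "increments": [
    [0,0,0,0,0,0,0.05],
    [0,0,0,0,0,0,0.05],
    [0,0,0,0,0,0,0.05],
    [0,0,0,0,0,-0.35,0.05],
    [0,0,0,0,0,-0.4,0.05],
    [0,0,0,0.4,0,0,0.05],
    [0,0,0,0.4,0,0,0.05],
    [0,0,0,0.4,0,0,0.05]
  ]
}}

```text
time: 49.75
tcp_pos: [0.4499, -0.3589, 0.1617]
ee_rot: [[-0.994, -0.11, 0.001], [-0.11, 0.994, -0.001], [-0.001, -0.001, -1.0]]
contact_force: [-0.9, 0.3, -0.2]
gripper_width: 0.0405
grasp_force: 0.0
```

Call:
{"name": "jog_arm", "arguments": {
  "increments": [
    [0,0,0,0.05,0,0,0.05],
    [0,0,0,0,0,0,0.05],
    [0,0,0,0,0,0,0.05]
  ]
}}

```text
time: 50.05
tcp_pos: [0.4468, -0.3595, 0.1616]
ee_rot: [[-0.994, -0.109, 0.002], [-0.109, 0.994, -0.001], [-0.002, -0.001, -1.0]]
contact_force: [0.5, 0.8, -0.1]
gripper_width: 0.0407
grasp_force: 0.0
```

Run:
```python
from h import *
go(444,-359.5,74.5,96.2); labels()
d=snap("wrist","w10"); im=d["image"]; f=4
h=cv2.cvtColor(cv2.resize(im,None,fx=f,fy=f,interpolation=cv2.INTER_CUBIC),cv2.COLOR_RGB2HSV).astype(int); H,S,V=h[...,0],h[...,1],h[...,2]
def show(n,m,z,amin=150):
    for k in cv2.findContours(m.astype(np.uint8),cv2.RETR_EXTERNAL,cv2.CHAIN_APPROX_NONE)[0]:
        b=cv2.boundingRect(k)
        if cv2.contourArea(k)>amin and 160*f<b[0]<340*f: hl=(cv2.convexHull(k)[:,0]+.5)/f-.5; cc,s,a=rect(d,hl,z); print(n,np.array(b)/f,cc.round(1),np.round(s,1),round(a,1))
show("blue",(H>105)&(H<125)&(S>140)&(V>60),.101); show("green",(H>45)&(H<85)&(S>90)&(V>60),.081); show("white",(S<40)&(V>190),.116)
m=(V<70).astype(np.uint8); show("dark",m,.09,3000)
```

```text
turn 0.01 then shift [0.028 0.004 0.871] | now [ 446.8 -359.5  161.6] 96.3
label [457.2 338.4] [18.6 25.7] 1.9
label [458.9 285.2] [18.9 25.6] 1.7
label [461.1 232. ] [18.9 25.7] 1.6
label [571.8 339.4] [25.5 17.4] 89.6
label [572.1 230.8] [17.3 24.1] 1.7
label [571.9 286.6] [18.4 24.8] 2.2
blue [231.   242.25  48.25  82.75] [ 547.4 -348.6] [100.3  49.3] 6.4
green [253.   141.75   5.5   12.5 ] [ 410.2 -363. ] [11.5  4.9] 6.3
white [222.   301.75   9.75  18.  ] [ 567.9 -374.2] [21.7  8.8] 6.4
white [293.25 300.5    7.5   19.25] [ 559.5 -306. ] [23.4  6. ] 2.6
white [206.75 164.5   65.25 122.75] [ 476.6 -367.5] [119.5  54.3] 12.5
white [224.   141.    79.25 178.75] [ 480.3 -329.4] [181.1  56. ] 22.6
white [257.25 138.25  46.     1.  ] [ 395.  -345.2] [ 0.6 36.2] 6.3
white [335.5  134.5   12.75   5.25] [ 388.4 -296.9] [3.8 9.8] 8.1
white [329.75 130.25   6.25   3.5 ] [ 385.2 -304.7] [4.7 2.3] 82.7
white [189.   123.25  14.5    9.75] [ 394.  -411.5] [ 7.3 11.2] 6.3
dark [228.75 156.5   52.75  63.25] [ 445.3 -361.7] [50.5 58.1] 58.9
```

Call:
{"name": "jog_arm", "arguments": {
  "increments": [
    [0,0,0,0.025,0,0.35,0.05],
    [0,0,0,0,0,0.35,0.05],
    [0,0,0,0,0,0.12,0.05],
    [0,0,0,0,0,0.04,0.05],
    [0,0,0,0,0,0,0.05],
    [0,0,0,0,0,0,0.05]
  ]
}}

```text
time: 50.75
tcp_pos: [0.4444, -0.3602, 0.0768]
ee_rot: [[-0.994, -0.109, 0.002], [-0.109, 0.994, -0.002], [-0.002, -0.002, -1.0]]
contact_force: [0.5, 0.2, -0.3]
gripper_width: 0.0409
grasp_force: 0.0
```

Call:
{"name": "jog_arm", "arguments": {
  "increments": [
    [0,0,0,0,0,0,0.9],
    [0,0,0,0,0,0,0.9],
    [0,0,0,0,0,0,0.9],
    [0,0,0,0,0,0,0.9],
    [0,0,0,0,0,0,0.9]
  ]
}}

```text
time: 51.25
tcp_pos: [0.4439, -0.3593, 0.0768]
ee_rot: [[-0.994, -0.109, 0.002], [-0.109, 0.994, -0.0], [-0.002, -0.0, -1.0]]
contact_force: [0.4, 3.2, 5.9]
gripper_width: 0.0129
grasp_force: 42.5
```

Run:
```python
from h import *
go(444,-359.5,74.5,96.2); print(arm.sense()["joints"].round(1), arm.sense()["contact_force"].round(1))
```

```text
turn 0.01 then shift [-0.001 -0.003  0.023] | now [ 443.9 -359.3   76.8] 96.3
[-39.   24.1 -14.8  51.    0.1 -45.3] [0.4 3.2 5.9]
```

Call:
{"name": "jog_arm", "arguments": {
  "increments": [
    [0,0,0.5,0,0,0,0.9],
    [0,0,0.8,0,0,0,0.9],
    [0,0,0.8,0,0,0,0.9],
    [0,0,0.8,0,0,0,0.9],
    [0,0,0.8,0,0,0,0.9],
    [0,0,0.8,0,0,0,0.9],
    [0,0,0.8,0,0,0,0.9],
    [0,0,0.7,0,0,0,0.9]
  ]
}}

```text
time: 52.05
tcp_pos: [0.4436, -0.3603, 0.0768]
ee_rot: [[-0.867, 0.499, 0.002], [0.499, 0.867, -0.002], [-0.003, -0.001, -1.0]]
contact_force: [-1.4, 0.7, 4.5]
gripper_width: 0.0129
grasp_force: 42.3
```

Call:
{"name": "jog_arm", "arguments": {
  "increments": [
    [0,0,0.9,0,0,0,0.9],
    [0,0,0.9,0,0,0,0.9],
    [0,0,0.9,0,0,0,0.9],
    [0,0,0.9,0,0,0,0.9],
    [0,0,0.9,0,0,0,0.9],
    [0,0,0.9,0,0,0,0.9],
    [0,0,0.9,0,0,0,0.9],
    [0,0,0.9,0,0,0,0.9]
  ]
}}

```text
time: 52.85
tcp_pos: [0.4426, -0.3611, 0.0768]
ee_rot: [[-0.289, 0.957, -0.0], [0.957, 0.289, -0.004], [-0.004, -0.001, -1.0]]
contact_force: [-3.4, -2.1, 5.2]
gripper_width: 0.0131
grasp_force: 42.4
```

Call:
{"name": "jog_arm", "arguments": {
  "increments": [
    [0,0,0.9,0,0,0,0.9],
    [0,0,0.9,0,0,0,0.9],
    [0,0,0.9,0,0,0,0.9],
    [0,0,0.9,0,0,0,0.9],
    [0,0,0.9,0,0,0,0.9],
    [0,0,0.9,0,0,0,0.9],
    [0,0,0.9,0,0,0,0.9],
    [0,0,0.9,0,0,0,0.9]
  ]
}}

```text
time: 53.65
tcp_pos: [0.4413, -0.3609, 0.0768]
ee_rot: [[0.445, 0.895, -0.003], [0.895, -0.445, -0.004], [-0.005, -0.001, -1.0]]
contact_force: [-5.9, -1.5, 7.3]
gripper_width: 0.0128
grasp_force: 42.7
```

Call:
{"name": "jog_arm", "arguments": {
  "increments": [
    [0,0,0.9,0,0,0,0.9],
    [0,0,0.9,0,0,0,0.9],
    [0,0,0.9,0,0,0,0.9],
    [0,0,0.9,0,0,0,0.9],
    [0,0,0.9,0,0,0,0.9],
    [0,0,0.9,0,0,0,0.9],
    [0,0,0.9,0,0,0,0.9],
    [0,0,0.9,0,0,0,0.9]
  ]
}}

```text
time: 54.45
tcp_pos: [0.4404, -0.36, 0.0768]
ee_rot: [[0.937, 0.348, -0.004], [0.348, -0.938, -0.002], [-0.004, 0.0, -1.0]]
contact_force: [-7.8, -0.1, 10.1]
gripper_width: 0.0129
grasp_force: 43.0
```

Run:
```python
from h import *
go(444,-359.5,74.5,-83.9); print(arm.sense()["joints"].round(1), arm.sense()["contact_force"].round(1),arm.sense()["ft_torque"].round(2))
```

```text
turn 2.38 then shift [ 0.036 -0.001  0.023] | now [ 440.4 -360.    76.8] -69.6
[-39.1  24.1 -14.8  51.2  -0.2 120.5] [-7.8 -0.1 10.1] [0.2  1.54 0.09]
```

Call:
{"name": "jog_arm", "arguments": {
  "increments": [
    [0,0,0.9,0,0,0,0.9],
    [0,0,0.9,0,0,0,0.9],
    [0,0,0.55,0,0,0,0.9],
    [0,0,0,0,0,0,0.9],
    [0,0,0,0,0,0,0.9],
    [0,0,0,0,0,0,0.9]
  ]
}}

```text
time: 55.05
tcp_pos: [0.4403, -0.3595, 0.0768]
ee_rot: [[0.994, 0.113, -0.004], [0.113, -0.994, -0.001], [-0.004, 0.001, -1.0]]
contact_force: [-7.7, 1.7, 9.9]
gripper_width: 0.0128
grasp_force: 43.2
```

Run:
```python
from h import *
go(444,-359.5,74.5,-83.9); labels()
```

```text
turn 0.06 then shift [0.037 0.004 0.023] | now [ 440.3 -359.5   76.8] -83.5
label [457.2 338.4] [18.6 25.7] 1.9
label [459.  285.2] [18.6 25.6] 1.7
label [461.3 232. ] [18.6 25.7] 1.6
label [571.8 339.4] [25.5 17.4] 89.6
label [572.1 230.8] [17.3 24.1] 1.7
label [572.  286.6] [18.4 24.8] 2.2
```

Call:
{"name": "jog_arm", "arguments": {
  "increments": [
    [0,0,0,0,0,0,0.05],
    [0,0,0,0,0,0,0.05],
    [0,0,0,0,0,0,0.05],
    [0,0,0,0,0,-0.25,0.05],
    [0,0,0,0,0,-0.4,0.05],
    [0,0,0,0,0,-0.2,0.05],
    [0,0,0,0,0,0,0.05],
    [0,0,0,0,0,0,0.05]
  ]
}}

```text
time: 55.9
tcp_pos: [0.4433, -0.3595, 0.1603]
ee_rot: [[0.993, 0.114, 0.0], [0.114, -0.993, -0.0], [0.0, 0.0, -1.0]]
contact_force: [0.2, 0.8, 0.1]
gripper_width: 0.0406
grasp_force: 0.0
```

Run:
```python
from h import *
d=snap("wrist","w11"); im=d["image"]; f=4
h=cv2.cvtColor(cv2.resize(im,None,fx=f,fy=f,interpolation=cv2.INTER_CUBIC),cv2.COLOR_RGB2HSV).astype(int); H,S,V=h[...,0],h[...,1],h[...,2]
def show(n,m,z,amin=150):
    for k in cv2.findContours(m.astype(np.uint8),cv2.RETR_EXTERNAL,cv2.CHAIN_APPROX_NONE)[0]:
        b=cv2.boundingRect(k)
        if cv2.contourArea(k)>amin: hl=(cv2.convexHull(k)[:,0]+.5)/f-.5; cc,s,a=rect(d,hl,z); (max(s)<120) and print(n,np.array(b)/f,cc.round(1),np.round(s,1),round(a,1))
show("blue",(H>105)&(H<125)&(S>140)&(V>60),.101); show("green",(H>45)&(H<85)&(S>90)&(V>60),.081); show("white",(S<40)&(V>150),.116)
go(571,-346,88,-83.8)
```

```text
blue [223.    12.5   65.75 118.5 ] [ 543. -349.] [85.7 49.1] 6.0
white [251.75 206.25   5.25  22.5 ] [ 428.4 -361.2] [21.   4.3] 6.3
white [264.25  79.25   3.25  11.5 ] [ 536.  -357.5] [7.8 2.2] 7.2
white [273.5    0.     8.     9.25] [ 587.8 -358.9] [5.3 5.3] 6.6
white [239.25   0.    48.5   14.75] [ 585.1 -349.6] [ 8.6 33.3] 6.6
white [138.   0.  63.  47.] [ 567.8 -286.6] [28.5 43. ] 6.6
turn 0.06 then shift [1.29  0.01  0.714] | now [ 442.6 -359.   159.4] -83.4
```

The pointer lies along 6.3° on the robot side, which matches the cabinet's yaw, so the knob is at the green mark. Now back to the tab.

Call:
{"name": "jog_arm", "arguments": {
  "increments": [
    [0,0,0.04,0.42,0.005,0,0.05],
    [0,0,0,0.42,0.005,0,0.05],
    [0,0,0,0.42,0.005,0,0.05],
    [0,0,0,0,0,0,0.05],
    [0,0,0,0,0,0,0.05]
  ]
}}

```text
time: 56.45
tcp_pos: [0.5679, -0.3459, 0.1577]
ee_rot: [[0.994, 0.111, -0.004], [0.111, -0.994, 0.002], [-0.004, -0.002, -1.0]]
contact_force: [-0.5, 0.5, 0.4]
gripper_width: 0.0406
grasp_force: 0.0
```

Run:
```python
from h import *
go(568.8,-346.3,88.8,-83.8)
```

```text
turn 0.03 then shift [0.008 0.005 0.689] | now [ 567.9 -345.9  157.7] -83.6
```

Call:
{"name": "jog_arm", "arguments": {
  "increments": [
    [0,0,0.03,0.008,0.004,0.35,0.05],
    [0,0,0,0,0,0.27,0.05],
    [0,0,0,0,0,0.07,0.05],
    [0,0,0,0,0,0,0.05],
    [0,0,0,0,0,0,0.9],
    [0,0,0,0,0,0,0.9],
    [0,0,0,0,0,0,0.9],
    [0,0,0,0,0,0,0.9]
  ]
}}

```text
time: 57.25
tcp_pos: [0.5697, -0.3461, 0.0934]
ee_rot: [[0.994, 0.107, 0.002], [0.107, -0.994, 0.001], [0.002, -0.001, -1.0]]
contact_force: [-1.1, 5.7, 4.2]
gripper_width: 0.0113
grasp_force: 42.4
```

Call:
{"name": "jog_arm", "arguments": {
  "increments": [
    [0,0,0,-0.05,0,0,0.9],
    [0,0,0,-0.1,0,0,0.9],
    [0,0,0,-0.13,0,0,0.9],
    [0,0,0,-0.13,0,0,0.9],
    [0,0,0,-0.12,0,0,0.9],
    [0,0,0,-0.06,0,0,0.9],
    [0,0,0,0,0,0,0.9],
    [0,0,0,0,0,0,0.9]
  ]
}}

```text
time: 58.05
tcp_pos: [0.5106, -0.3523, 0.0934]
ee_rot: [[0.994, 0.107, 0.001], [0.107, -0.994, 0.001], [0.002, -0.001, -1.0]]
contact_force: [-2.0, 6.3, 6.2]
gripper_width: 0.0108
grasp_force: 42.6
```

Call:
{"name": "jog_arm", "arguments": {
  "increments": [
    [0,0,0,-0.04,0,0,0.9],
    [0,0,0,-0.03,0,0,0.9],
    [0,0,0,0,0,0,0.9],
    [0,0,0,0,0,0,0.9]
  ]
}}

```text
time: 58.45
tcp_pos: [0.5047, -0.3529, 0.0934]
ee_rot: [[0.994, 0.108, 0.003], [0.108, -0.994, 0.002], [0.003, -0.001, -1.0]]
contact_force: [0.0, 6.4, 5.6]
gripper_width: 0.0106
grasp_force: 42.4
```

Call:
{"name": "jog_arm", "arguments": {
  "increments": [
    [0,0,0,-0.02,0,0,0.9],
    [0,0,0,0,0,0,0.9],
    [0,0,0,0,0,0,0.9]
  ]
}}

```text
time: 58.75
tcp_pos: [0.5031, -0.3531, 0.0934]
ee_rot: [[0.994, 0.108, 0.004], [0.108, -0.994, 0.002], [0.004, -0.001, -1.0]]
contact_force: [1.5, 6.0, 5.8]
gripper_width: 0.0107
grasp_force: 42.4
```

Call:
{"name": "jog_arm", "arguments": {
  "increments": [
    [0,0,0,-0.02,0,0,0.9],
    [0,0,0,0,0,0,0.9],
    [0,0,0,0,0,0,0.9]
  ]
}}

```text
time: 59.05
tcp_pos: [0.5011, -0.3533, 0.0934]
ee_rot: [[0.994, 0.108, 0.004], [0.108, -0.994, 0.002], [0.004, -0.001, -1.0]]
contact_force: [0.7, 5.5, 4.9]
gripper_width: 0.011
grasp_force: 42.4
```

Call:
{"name": "jog_arm", "arguments": {
  "increments": [
    [0,0,0,-0.02,0,0,0.9],
    [0,0,0,0,0,0,0.9],
    [0,0,0,0,0,0,0.9]
  ]
}}

```text
time: 59.35
tcp_pos: [0.5001, -0.3534, 0.0934]
ee_rot: [[0.994, 0.108, 0.005], [0.108, -0.994, 0.002], [0.006, -0.002, -1.0]]
contact_force: [3.2, 6.3, 4.7]
gripper_width: 0.0108
grasp_force: 42.3
```

Call:
{"name": "jog_arm", "arguments": {
  "increments": [
    [0,0,0,-0.02,0,0,0.9],
    [0,0,0,-0.02,0,0,0.9],
    [0,0,0,0,0,0,0.9],
    [0,0,0,0,0,0,0.9]
  ]
}}

```text
time: 59.75
tcp_pos: [0.5001, -0.3534, 0.0935]
ee_rot: [[0.994, 0.11, 0.013], [0.109, -0.994, 0.003], [0.013, -0.002, -1.0]]
contact_force: [11.4, 8.1, -1.1]
gripper_width: 0.011
grasp_force: 41.6
```

Call:
{"name": "jog_arm", "arguments": {
  "increments": [
    [0,0,0,0,0,0,0.05],
    [0,0,0,0,0,0,0.05],
    [0,0,0,0,0,0,0.05],
    [0,0,0,0,0,-0.2,0.05],
    [0,0,0,0,0,-0.4,0.05],
    [0,0,0,0,0,-0.4,0.05],
    [0,0,0,0,0,-0.4,0.05],
    [0,0,0,0,0,0,0.05]
  ]
}}

```text
time: 60.55
tcp_pos: [0.4962, -0.3579, 0.2382]
ee_rot: [[0.994, 0.106, 0.009], [0.106, -0.994, -0.007], [0.008, 0.008, -1.0]]
contact_force: [0.1, 0.1, 0.2]
gripper_width: 0.0409
grasp_force: 0.0
```

Run:
```python
from h import *
labels(); d=snap("wrist","w12"); im=d["image"]; f=4
big=cv2.resize(im,None,fx=f,fy=f,interpolation=cv2.INTER_CUBIC); h=cv2.cvtColor(big,cv2.COLOR_RGB2HSV).astype(int); H,S,V=h[...,0],h[...,1],h[...,2]
for n,m,z in (("blue",(H>105)&(H<125)&(S>140)&(V>60),.101),("white",(S<40)&(V>150),.116)):
    for k in cv2.findContours(m.astype(np.uint8),cv2.RETR_EXTERNAL,cv2.CHAIN_APPROX_NONE)[0]:
        if cv2.contourArea(k)>150: 
            cc,s,a=rect(d,(cv2.convexHull(k)[:,0]+.5)/f-.5,z); (max(s)<120) and print(n,np.array(cv2.boundingRect(k))/f,cc.round(1),np.round(s,1),round(a,1))
d=arm.get_image("top"); im=d["image"]
b=cv2.resize(im[150:305,100:440],(800,365),interpolation=cv2.INTER_CUBIC); w=cv2.resize(big[:,:,:],(512,384))[0:234]
w=np.pad(w,((0,0),(0,288),(0,0))); cv2.imwrite("pics/fin.png",np.vstack([b,w])[:,:,::-1])
```

```text
label [457.2 338.7] [18.6 26.3] 1.9
label [459.  285.2] [18.6 25.6] 1.7
label [461.3 232. ] [18.6 25.7] 1.6
label [571.8 339.4] [25.5 17.4] 89.6
label [572.3 230.8] [24.5 17.4] 89.6
label [572.1 286.6] [17.9 25.1] 3.6
blue [229.75 157.5   42.75  67.25] [ 473.1 -356.2] [84.6 49.3] 6.0
blue [232.25 156.5   39.     0.75] [ 516.1 -352.5] [ 0.6 44.5] 6.0
white [249.25 224.     4.    16.  ] [ 428.4 -361. ] [20.9  4.2] 6.6
white [209.75   0.    47.5   56.5 ] [ 644.3 -324.9] [39.4 48.8] 77.0
```

View pics/fin.png

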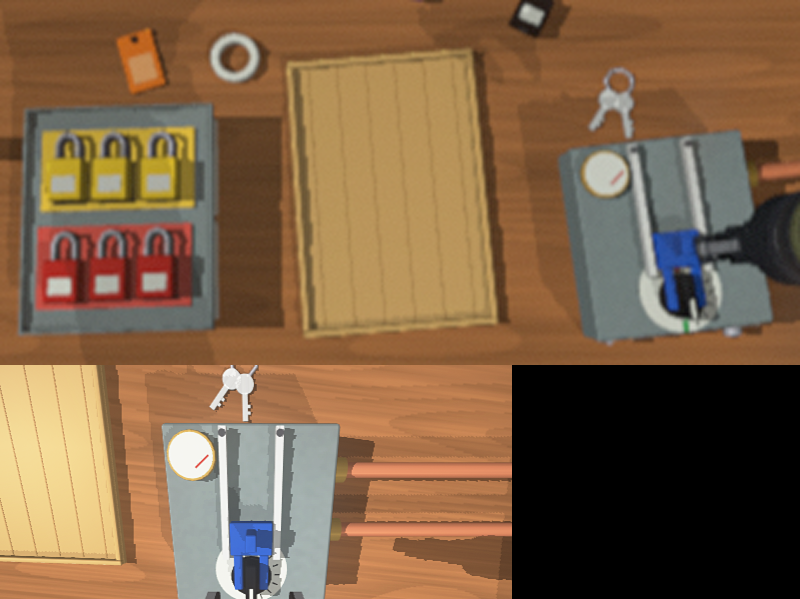

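The final view shows all six padlocks square on their outlines with shackles to the back. The lock's prongs straddle the knob, and the pointer is on the green mark. The lock met its stop: 11 N with no further motion after about 70 mm of travel. The bystanders are undisturbed, so I'm handing in.

```bash
python3 -c "
from station import arm
print(arm.sign_off())"
```

```text
the job is handed in; nothing more can be done
None
```

I handed the job in, but the sign-off returned no verdict. By my checks all six padlocks lie on their colour's outlines, shackles to the back, the knob is on the green mark, the lock is fully home, and the keys, tag and tape weren't disturbed.

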